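Gauge reagent cartridges and sort out the swollen ones

TASK

Turn the gauge's selector to the fourth click from its end stop (the long mark). Then take the reagent cartridges from the white strip one at a time, working from the left end of the row to the right, and try each foot-first in the gauge's slot without forcing it: one that slides well in goes into the steel pass tray beside the gauge, one that stops at the mouth is swollen and goes into the grey reject tray at the far left. When all are sorted, turn the selector back to its end stop, and leave the sample cup and the little dropper bottle standing where they are.

Things in the scene. Friction and masses are not known exactly. Their poses are not given: they have to be found in the camera images.
- selector (a joint): gap selector of the gauge, a black bar knob. Value in rad: 0 at its end stop, growing clockwise seen from above; it clicks every 30 degrees (0.5236), seven resting places 0 to 6. A click takes about 0.13 N m; let go, it settles in the nearest. The jaws' gap is 20 mm + 2 mm per click. The fourth click from the stop (2.094 rad) has the long white mark on the plate, the others short ones.
- selector_grip (a point): on the knob's axis, at the height to grip its bar: 8 mm under the bar's top, 22 mm above the knob's round foot (48 mm across). Bar 15 mm wide, 48 mm long. This frame turns with the knob: x runs along the bar, a white pointer line is at its -x end, z is up.
- gauge: slot gauge: aluminium plate 100 (x) by 190 (y) by 12 mm, fixed on the worktop right of the microscope, with two dark steel jaws at its +y end and the selector knob at its -y end. Origin: centre of the plate's underside; knob axis at x 0, y -60 mm, slot at x 0, y +50 mm.
- gauge_slot (a point): middle of the slot's mouth, level with the jaws' top edges, 52 mm above the worktop. The slot runs along this frame's x (jaws 66 mm long, ends open), a jaw on each y side; z is up. The top 6 mm of each jaw is a 45 degree lead-in, so the mouth is 12 mm wider than the gap; the slot is 40 mm deep.
- pass_tray: open tray of bare steel with end tabs, 85 (x) by 125 (y) by 32 mm high, walls and floor 4 mm, loose, 0.6 kg, right of the microscope, on the robot's side of the gauge: for good cartridges. Origin: centre of its underside, z up. It may get bumped.
- reject_tray: open tray of grey plastic with small ribs outside, 85 (x) by 125 (y) by 32 mm high, walls and floor 4 mm, loose, 0.6 kg, at the far left, beyond the strip: for rejects. Origin: centre of its underside, z up. It may get bumped. A wall shelf hangs 0.69 m up over x greater than 0.6, y greater than -0.1.
- stock_strip: white strip 78 (x) by 150 (y) by 6 mm, fixed left of the microscope, before the analyser (from x 0.52); the cartridges stand on it in a row along its y, places 44 mm apart, +y is the left end. Origin: centre of its underside. The microscope between strip and gauge (x 0.19 to 0.66, y -0.19 to 0.05) is 0.38 m high, eyepieces (x under 0.32) 0.43 m: carry things over it.
- sample_cup: bystander: lidded sample cup 61 mm wide, 68 mm high, right of the gauge; origin at the centre of its foot
- dropper_clear: bystander: small dropper bottle 26 mm wide, 70 mm high, near the worktop's front edge by the pass tray; origin at the centre of its foot
- cartridge_a_mid (a point): centre, half-way up, of a reagent cartridge at place 1 from the left (None if absent; a place holds at most one): plastic block 48 mm wide (x), 80 mm high (z, up); its grey head, the top 26 mm, is 20 mm thick (y), the white part below is 26 mm thick if sound, 30 mm if swollen; 80 g. Grip the head across its width (x).
- cartridge_b_mid (a point): centre, half-way up, of a reagent cartridge at place 1 from the left (None if absent; a place holds at most one): plastic block 48 mm wide (x), 80 mm high (z, up); its grey head, the top 26 mm, is 20 mm thick (y), the white part below is 26 mm thick if sound, 30 mm if swollen; 80 g. Grip the head across its width (x).
- cartridge_c_mid (a point): centre, half-way up, of a reagent cartridge at place 2 from the left (None if absent; a place holds at most one): plastic block 48 mm wide (x), 80 mm high (z, up); its grey head, the top 26 mm, is 20 mm thick (y), the white part below is 26 mm thick if sound, 30 mm if swollen; 80 g. Grip the head across its width (x).
- cartridge_d_mid (a point): centre, half-way up, of a reagent cartridge at place 2 from the left (None if absent; a place holds at most one): plastic block 48 mm wide (x), 80 mm high (z, up); its grey head, the top 26 mm, is 20 mm thick (y), the white part below is 26 mm thick if sound, 30 mm if swollen; 80 g. Grip the head across its width (x).
- cartridge_e_mid (a point): centre, half-way up, of a reagent cartridge at place 3 from the left (None if absent; a place holds at most one): plastic block 48 mm wide (x), 80 mm high (z, up); its grey head, the top 26 mm, is 20 mm thick (y), the white part below is 26 mm thick if sound, 30 mm if swollen; 80 g. Grip the head across its width (x).
- cartridge_f_mid (a point): centre, half-way up, of a reagent cartridge at place 3 from the left (None if absent; a place holds at most one): plastic block 48 mm wide (x), 80 mm high (z, up); its grey head, the top 26 mm, is 20 mm thick (y), the white part below is 26 mm thick if sound, 30 mm if swollen; 80 g. Grip the head across its width (x).

How it is judged (in metres and radians):
On the way, in this order (a step that is already met when the one before it is completed fails the run):
1. the selector rests at the fourth click (value of joint selector between 1.95 and 2.24 rad and velocity of joint selector between -0.1 and 0.1 rad/s and contact force between the fingers and selector below 0.2 N), for 0.2 s.
2. the cartridge of place 1 from the left has been tried in the slot (slid at least 18 mm in) (x of cartridge_a_mid in the frame of gauge_slot between -0.02 and 0.02 m and y of cartridge_a_mid in the frame of gauge_slot between -0.008 and 0.008 m and z of cartridge_a_mid in the frame of gauge_slot below 0.022 m), for 0.06 s.
3. the cartridge of place 1 from the left has been tried in the slot (pressed lightly on the mouth and stopped) (x of cartridge_b_mid in the frame of gauge_slot between -0.02 and 0.02 m and y of cartridge_b_mid in the frame of gauge_slot between -0.008 and 0.008 m and z of cartridge_b_mid in the frame of gauge_slot between 0.026 and 0.046 m and contact force between cartridge_b and gauge above 1 N), for 0.06 s.
4. the cartridge of place 2 from the left has been tried in the slot (pressed lightly on the mouth and stopped) (x of cartridge_c_mid in the frame of gauge_slot between -0.02 and 0.02 m and y of cartridge_c_mid in the frame of gauge_slot between -0.008 and 0.008 m and z of cartridge_c_mid in the frame of gauge_slot between 0.026 and 0.046 m and contact force between cartridge_c and gauge above 1 N), for 0.06 s.
5. the cartridge of place 2 from the left has been tried in the slot (slid at least 18 mm in) (x of cartridge_d_mid in the frame of gauge_slot between -0.02 and 0.02 m and y of cartridge_d_mid in the frame of gauge_slot between -0.008 and 0.008 m and z of cartridge_d_mid in the frame of gauge_slot below 0.022 m), for 0.06 s.
6. the cartridge of place 3 from the left has been tried in the slot (pressed lightly on the mouth and stopped) (x of cartridge_e_mid in the frame of gauge_slot between -0.02 and 0.02 m and y of cartridge_e_mid in the frame of gauge_slot between -0.008 and 0.008 m and z of cartridge_e_mid in the frame of gauge_slot between 0.026 and 0.046 m and contact force between cartridge_e and gauge above 1 N), for 0.06 s.
7. the cartridge of place 3 from the left has been tried in the slot (slid at least 18 mm in) (x of cartridge_f_mid in the frame of gauge_slot between -0.02 and 0.02 m and y of cartridge_f_mid in the frame of gauge_slot between -0.008 and 0.008 m and z of cartridge_f_mid in the frame of gauge_slot below 0.022 m), for 0.06 s.
At the end, for the whole second after the job is handed in: Every sound cartridge lies or stands inside the pass tray and every swollen one inside the reject tray (centre within 38 by 58 mm of the tray's centre and under 65 mm over its underside), at rest; the selector is at its end stop (under 0.15 rad) (x of cartridge_a_mid in the frame of pass_tray between -0.038 and 0.038 m and y of cartridge_a_mid in the frame of pass_tray between -0.058 and 0.058 m and z of cartridge_a_mid in the frame of pass_tray between 0.005 and 0.065 m and linear speed of each of cartridge_a, cartridge_b, cartridge_c, cartridge_d, cartridge_e, cartridge_f below 0.03 m/s and x of cartridge_b_mid in the frame of reject_tray between -0.038 and 0.038 m and y of cartridge_b_mid in the frame of reject_tray between -0.058 and 0.058 m and z of cartridge_b_mid in the frame of reject_tray between 0.005 and 0.065 m and x of cartridge_c_mid in the frame of reject_tray between -0.038 and 0.038 m and y of cartridge_c_mid in the frame of reject_tray between -0.058 and 0.058 m and z of cartridge_c_mid in the frame of reject_tray between 0.005 and 0.065 m and x of cartridge_d_mid in the frame of pass_tray between -0.038 and 0.038 m and y of cartridge_d_mid in the frame of pass_tray between -0.058 and 0.058 m and z of cartridge_d_mid in the frame of pass_tray between 0.005 and 0.065 m and x of cartridge_e_mid in the frame of reject_tray between -0.038 and 0.038 m and y of cartridge_e_mid in the frame of reject_tray between -0.058 and 0.058 m and z of cartridge_e_mid in the frame of reject_tray between 0.005 and 0.065 m and x of cartridge_f_mid in the frame of pass_tray between -0.038 and 0.038 m and y of cartridge_f_mid in the frame of pass_tray between -0.058 and 0.058 m and z of cartridge_f_mid in the frame of pass_tray between 0.005 and 0.065 m and value of joint selector between -0.1 and 0.15 rad); the robot touches nothing.
It fails at once if a cartridge is forced into the gauge (more than 45 N) (contact force between any of cartridge_a, cartridge_b, cartridge_c, cartridge_d, cartridge_e, cartridge_f and gauge above 45 N).
It fails at once if the sample cup is disturbed (moved over 3 cm) (distance of sample_cup from where it was at the start of the episode above 0.03 m).
It fails at once if the dropper bottle is disturbed (moved over 3 cm) (distance of dropper_clear from where it was at the start of the episode above 0.03 m).
Of cartridge_a, cartridge_b only 1 to 1 are there at a start; the rules pass over those that are not, and their reading is None.
Of cartridge_c, cartridge_d only 1 to 1 are there at a start; the rules pass over those that are not, and their reading is None.
Of cartridge_e, cartridge_f only 1 to 1 are there at a start; the rules pass over those that are not, and their reading is None.
Of cartridge_c, cartridge_d, cartridge_e, cartridge_f only 3 to 4 are there at a start; the rules pass over those that are not, and their reading is None.
At some moment in a run one of pass_tray, reject_tray may be knocked a few centimetres aside while the robot is not near it.
It also fails if it takes over 210 s, if anything falls off the work surface, if the arm or the gripper's body presses on something with over 40 N, if the wrist force passes 120 N, or if a joint passes its speed limit or range.

ROBOT

A 6-joint arm with a two-finger parallel gripper is mounted at the origin on a cart in front of the work surface, level with it; the furniture and walls round the work are solid. World frame = base frame: x ahead of the robot, y to its left, z up, the work surface at z = 0. Lengths are in m, angles in degrees, forces in N, time in s.
With the tool pointing down it reaches from about 0.35 to 0.85 m from the base axis. Payload 8.1 kg.
Tool frame: the origin (TCP) lies at the very end of the fingers, on their centre line; the grasp point (between the pads) lies 19 mm behind it; z points along the fingers, y is the direction in which the jaws open and shut (so a half turn about z gives the same grasp; the last joint's range is limited). The gripper opens to 93 mm and grips with 3 to 60 N. Pads are 15 mm wide; open, the fingers measure 128 mm over their backs; the gripper's body (75 mm by 188 mm) begins 65 mm behind the grasp point.
Start: joints at [70.279, 7.471, 85.268, -0, 87.261, -4.893], TCP at [0.154, 0.58, 0.219] pointing down, gripper open.
Joint ranges: [-169.43, 169.43], [-51.17, 129.36], [1.28, 143.12], [-76.62, 256.62], [0, 156.53], [-152.29, 152.29]. Speed limits (degrees/s): [136.94, 136.94, 159.86, 180, 180, 180].

INTERFACE

Orientations are given as [roll, pitch, yaw] about the fixed x, y, z axes, in that order (R = Rz(yaw) Ry(pitch) Rx(roll)).
In Python, from cell import sensors, capture, camera_model, env gives the robot as it stands.
- The arm moves only by the shell command python3 -m inch 'ROWS' [FORCE]. ROWS is JSON, a list of rows, each an object of numbers: "ax", "ay", "az": the turn, a rotation vector about the tool's x, y, z in rad; "x", "y", "z": the shift along the tool's x, y, z in cm; "grip": the finger opening in cm, from 0 to 9.3. A call has 1 to 5 rows; each row is the pose to reach, as a shift and turn from the pose measured when the call began, along the tool's axes at that moment; what a row does not reach only later rows make up. A row lasts 1/8 s, in which the tool goes at most 62.5 mm and 10.7 degrees, less where a joint would pass 70% of its speed; a pose out of reach is approached as far as the arm can. A call with a gripper value outside its range is refused whole. The fingers move at their own pace and stop on an object; FORCE is the grip in N (left out, the last holds). Time passes only in rows, so rows that repeat a pose let the fingers close. It gives the time, the measured TCP pose, the force and the opening at its end, in the units of the state.
- sensors.sense(): the state, without advancing time (a new reading comes with each control period).
- capture(name): name is "scene" or "top" or "wrist"; returns (picture, depth): 420x560x3 uint8, red, green, blue; 420x560 float32, m along the optical axis (not along the pixel's ray), 0 where there is no reading.
- camera_model(name): a dict with "fx", "fy", "cx", "cy" (pixels), "rvec" (rotation vector, rad) and "tvec" (3), from world to camera coordinates, as OpenCV has them; the wrist camera has in their place "T_tool_cam" (4x4, takes a point from camera to tool coordinates, whose origin is the TCP and whose axes are the flange's). Camera axes: x right, y down, z forward; pixel columns grow to the right and rows downward; lengths in m; the calibration is good to about 2 mm. A picture is of the moment at which its call begins: read the wrist's pose just before it. camera_model takes no time and is no camera call.
- env.sign_off(): hands the job in, once; it reports no verdict.
The state is a dict: "clock": time; "qpos": joint angles; "joint_vel": joint speeds; "tau": joint torques, N m; "ee_pos": TCP position; "ee_rot": TCP orientation; "wrist_force": force on the tool from outside, world axes, zero at the start; "ft_torque": the same for the moment, N m; "gripper_width": opening from 0.0 (shut) to 1.0 (fully open).
Only numpy, scipy, OpenCV 4.12 (cv2) and the standard library are available. Lean on these libraries where they do the work, as an engineer would, in place of code of your own. Each camera call takes 0.05 s, during which the arm holds its last target.

## Working session

There is one attempt and no reset: what is moved stays moved. The work goes in short steps, Python scripts to look and compute and a shell command to move; the robot and the scene stay as the last step left them, time stands still between calls to the robot, and variables do not carry over. Pictures are saved under pics/ and viewed, and the job is handed in when it is done.

```bash
ls; mkdir -p pics
python3 - <<'E'
from cell import sensors,capture,camera_model
import cv2
print(sensors.sense())
for n in("scene","top","wrist"):
    p,d=capture(n); cv2.imwrite(f"pics/{n}0.png",p[:,:,::-1]); print(n,camera_model(n))
E
```

```text
pics
{'clock': 0.0, 'qpos': array([ 7.02787204e+01,  7.51788785e+00,  8.53282878e+01, -2.42868370e-03,
        8.72617972e+01, -4.89278313e+00]), 'joint_vel': array([-0.04511475, -0.01369545, -0.04387914,  0.06527105, -0.06140396,
       -0.0309924 ]), 'tau': array([-2.18042594e-03, -5.59831131e+01, -4.91763425e+01,  7.67257274e-02,
        3.50305438e-02, -1.79870635e-04]), 'ee_pos': array([0.15335334, 0.57947969, 0.21756798]), 'ee_rot': array([-1.79892214e+02, -6.79230902e-03,  1.65171615e+02]), 'wrist_force': array([-0.01920345, -0.16877186, -0.10021386]), 'ft_torque': array([ 0.0192655 , -0.05474465,  0.01543021]), 'gripper_width': 1.001851678445176}
scene {'fx': 479.21589377016016, 'fy': 479.21589377016016, 'cx': 279.81027511026656, 'cy': 213.1571971379306, 'rvec': array([ 1.96068865, -1.01494428,  0.5558061 ]), 'tvec': array([-0.30284525,  0.22644118,  1.26874965])}
top {'fx': 508.7360729277148, 'fy': 508.7360729277148, 'cx': 278.82652526255026, 'cy': 208.4979970344139, 'rvec': array([ 2.15452618, -2.18135397,  0.11871265]), 'tvec': array([-0.070773  ,  0.41474122,  1.42564178])}
wrist {'fx': 307.6425918217626, 'fy': 307.6425918217626, 'cx': 281.2540229071658, 'cy': 213.969610884375, 'T_tool_cam': array([[ 9.73242123e-04, -9.55779186e-01, -2.94083661e-01,
         8.17603784e-02],
       [ 9.99999526e-01,  9.31403956e-04,  2.82318123e-04,
        -1.67068310e-04],
       [ 4.07689982e-06, -2.94083797e-01,  9.55779640e-01,
        -1.66322561e-01],
       [ 0.00000000e+00,  0.00000000e+00,  0.00000000e+00,
         1.00000000e+00]])}
```

View pics/scene0.png

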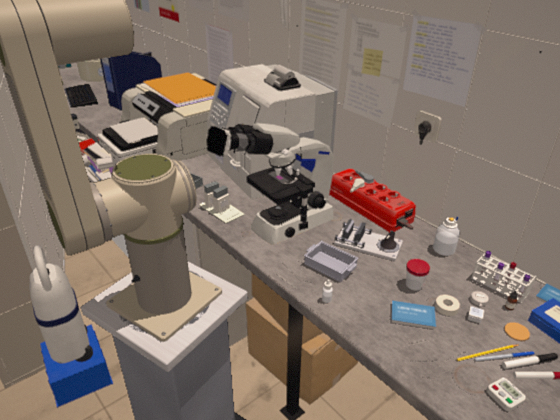

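View pics/top0.png

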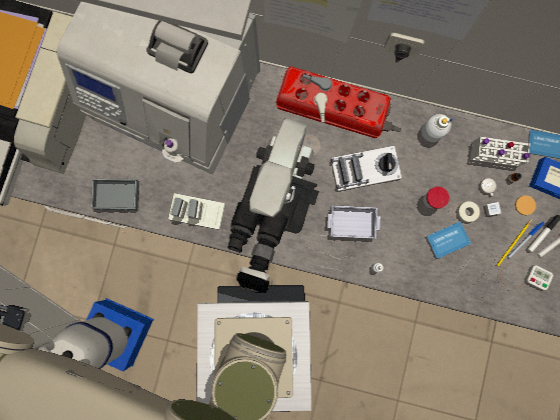

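View pics/wrist0.png

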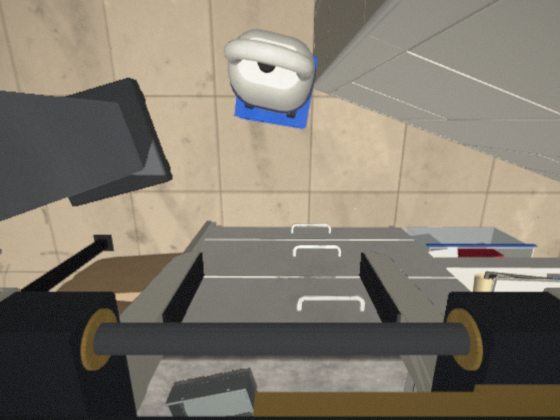

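The scene picture shows the gauge at about (370,238), the pass tray at (330,260) and the dropper bottle at (327,290). The top picture shows the reject tray at (115,194), the strip at (195,210), the pass tray at (353,222), the gauge at (366,168) with its knob at (388,160), and the cup at (437,197). I'll zoom in next.

```bash
cat > h.py <<'E'
from cell import sensors,capture,camera_model
import cv2,numpy as np
from scipy.spatial.transform import Rotation as R
def cam(n):
    m=camera_model(n); K=np.array([[m['fx'],0,m['cx']],[0,m['fy'],m['cy']],[0,0,1]])
    if n=='wrist':
        s=sensors.sense(); T=np.eye(4); T[:3,:3]=R.from_euler('xyz',s['ee_rot'],degrees=True).as_matrix(); T[:3,3]=s['ee_pos']
        Twc=T@np.array(m['T_tool_cam']); return K,Twc[:3,:3].T,-Twc[:3,:3].T@Twc[:3,3]
    return K,R.from_rotvec(m['rvec']).as_matrix(),np.array(m['tvec'])
def plane(c,px,z):
    K,Rm,t=c; px=np.atleast_2d(px).astype(float)
    d=(np.linalg.inv(K)@np.c_[px,np.ones(len(px))].T).T@Rm; o=-Rm.T@t
    return o+d*((z-o[2])/d[:,2])[:,None]
def cloud(c,d):
    K,Rm,t=c; v,u=np.mgrid[:d.shape[0],:d.shape[1]]
    P=np.stack([(u-K[0,2])/K[0,0]*d,(v-K[1,2])/K[1,1]*d,d],-1)
    W=(P-t)@Rm; W[d==0]=np.nan; return W
def proj(c,P):
    K,Rm,t=c; q=(np.atleast_2d(P)@Rm.T+t)@K.T; return q[:,:2]/q[:,2:]
E
python3 - <<'E'
from h import *
c=cam('top');p,d=capture('top'); np.savez('top0.npz',p=p,d=d)
def z(b,n,k):
    u0,v0,u1,v1=b; cv2.imwrite(n,cv2.resize(p[v0:v1,u0:u1,::-1],None,fx=k,fy=k,interpolation=cv2.INTER_CUBIC))
z((85,170,235,240),'pics/tl.png',5); z((320,140,420,280),'pics/tr.png',4)
W=cloud(c,d)
for n,uv in dict(trayfloor=(115,194),knob=(388,160),pt=(353,222),strip=(212,212),table=(160,230),c1=(177,207),c2=(190,210),cup=(437,197),drop=(377,268)).items(): print(n,W[uv[1],uv[0]].round(3))
E
```

```text
trayfloor [0.464 0.398 0.   ]
knob [ 0.544 -0.384  0.055]
pt [ 0.374 -0.289  0.003]
strip [0.408 0.116 0.008]
table [0.358 0.266 0.002]
c1 [0.415 0.201 0.085]
c2 [0.405 0.165 0.09 ]
cup [ 0.435 -0.513  0.069]
drop [ 0.243 -0.344  0.054]
```

View pics/tl.png

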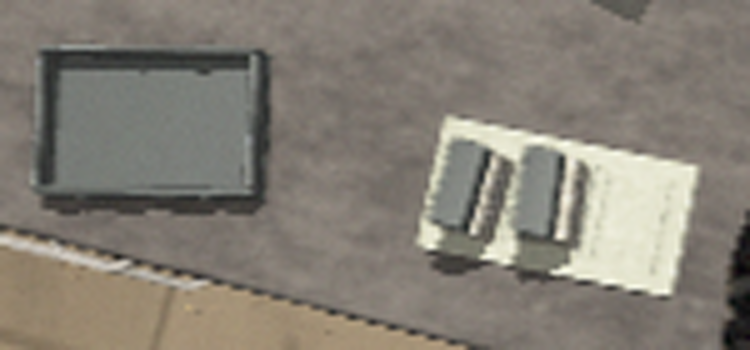

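View pics/tr.png

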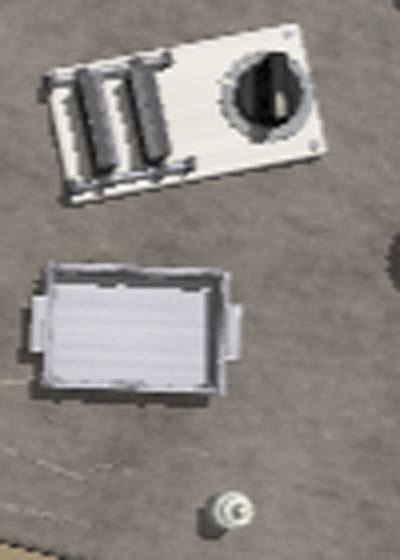

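Zoomed in, the strip holds two cartridges, at zoom (462,185) and (540,195). The third place looks empty. The knob's pointer is at its lower end, zoom (279,105).

Run:
```python
from h import *
c=cam('top');f=np.load('top0.npz');p=f['p'];W=cloud(c,f['d'])
st=np.array([(447,117),(698,165),(670,297),(417,245)])/5+[85,170]
S=plane(c,st,.006);print('strip',S.round(3),S.mean(0).round(3))
for a,b in((1,0),(2,3)): v=S[a]-S[b]; print(np.degrees(np.arctan2(v[0],-v[1])),np.linalg.norm(v))
g=np.array([(297,27),(327,152),(72,203),(44,82)])/4+[320,140]
G=plane(c,g,.012);print('gauge',G.round(3),G.mean(0).round(3))
for a,b in((3,0),(2,1)): v=G[a]-G[b]; print(np.degrees(np.arctan2(-v[0],v[1])),np.linalg.norm(v))
# trays rim at z=.032
for n,q in dict(rej=np.array([(38,48),(265,50),(265,197),(35,190)])/5+[85,170],pas=np.array([(48,264),(232,268),(228,393),(45,388)])/4+[320,140]).items():
  T=plane(c,q,.032);print(n,T.round(3).tolist(),T.mean(0).round(3))
# heads
hsv=cv2.cvtColor(p,cv2.COLOR_RGB2HSV)
m=(W[...,2]>.078)&(W[...,2]<.1)&(W[...,0]>.3)&(W[...,0]<.52)&(W[...,1]>.05)&(W[...,1]<.3)
n,l,s,ce=cv2.connectedComponentsWithStats(m.astype(np.uint8))
for i in range(1,n):
  if s[i,4]>20: print('head',s[i],plane(c,ce[i],.086).round(3))
```

```text
strip [[0.463 0.225 0.006]
 [0.433 0.08  0.006]
 [0.357 0.096 0.006]
 [0.389 0.241 0.006]] [0.411 0.161 0.006]
-11.579569336700278 0.14780008537455983
-12.310846262773087 0.148604650054911
gauge [[ 0.591 -0.414  0.012]
 [ 0.499 -0.432  0.012]
 [ 0.464 -0.247  0.012]
 [ 0.553 -0.229  0.012]] [ 0.527 -0.33   0.012]
11.731324427180933 0.1886798022458362
10.685171699345267 0.18821424948773677
rej [[0.502, 0.452, 0.032], [0.499, 0.323, 0.032], [0.415, 0.322, 0.032], [0.421, 0.452, 0.032]] [0.459 0.387 0.032]
pas [[0.418, -0.226, 0.032], [0.414, -0.356, 0.032], [0.325, -0.351, 0.032], [0.33, -0.222, 0.032]] [ 0.372 -0.289  0.032]
head [171 197  11  19 136] [[0.416 0.204 0.086]]
head [187 199  10  19 136] [[0.412 0.161 0.086]]
```

```bash
cat > go.py <<'E'
# usage: go.py x y z yaw : total tool-frame shift (cm) + turn (rad) to tcp target with tool straight down
import sys; from h import *
x,y,z,yaw=map(float,sys.argv[1:5]); s=sensors.sense()
Rm=R.from_euler('xyz',s['ee_rot'],degrees=True); d=Rm.inv().apply(np.array([x,y,z])-s['ee_pos'])*100
T=R.from_euler('xyz',[180,0,yaw],degrees=True); rv=(Rm.inv()*T).as_rotvec()
n=max(np.linalg.norm(d)/6.25,np.linalg.norm(rv)/.187)
print('t',round(s['clock'],2),'pos',s['ee_pos'].round(4),'rot',s['ee_rot'].round(1),'F',s['wrist_force'].round(1),'w',round(s['gripper_width']*9.3,2))
print('rows',round(n,2))
for k in range(1,6): print('%d/5'%k,(d*k/5).round(2),(rv*k/5).round(3))
E
python3 go.py .40 .12 .5 190
```

```text
t 0.2 pos [0.1534 0.5797 0.218 ] rot [-179.9   -0.   165.2] F [0.2 1.  0.4] w 9.31
rows 9.49
1/5 [-7.12 -7.63 -5.63] [-0.    -0.    -0.087]
2/5 [-14.24 -15.26 -11.26] [-0.    -0.    -0.173]
3/5 [-21.36 -22.9  -16.9 ] [-0.001 -0.    -0.26 ]
4/5 [-28.48 -30.53 -22.53] [-0.001 -0.    -0.347]
5/5 [-35.6  -38.16 -28.16] [-0.001 -0.    -0.433]
```

```bash
python3 -m inch '[{"x":-3,"y":-3.5,"z":-4,"az":-0.09},{"x":-6,"y":-7,"z":-8,"az":-0.17},{"x":-9,"y":-10.5,"z":-12,"az":-0.26},{"x":-12.5,"y":-14,"z":-16,"az":-0.35},{"x":-16,"y":-17.5,"z":-20,"az":-0.43}]'; python3 go.py .40 .12 .5 190
```

```text
t 0.2 pos [0.1534 0.5797 0.218 ] rot [-179.9   -0.   165.2] F [0.2 1.  0.4] w 9.31
rows 9.49
1/5 [-7.12 -7.63 -5.63] [-0.    -0.    -0.087]
2/5 [-14.24 -15.26 -11.26] [-0.    -0.    -0.173]
3/5 [-21.36 -22.9  -16.9 ] [-0.001 -0.    -0.26 ]
4/5 [-28.48 -30.53 -22.53] [-0.001 -0.    -0.347]
5/5 [-35.6  -38.16 -28.16] [-0.001 -0.    -0.433]schema error: expected keys ax, ay, az, x, y, z, grip
```

All keys are needed in each row.

```bash
python3 -m inch '[{"ax":0,"ay":0,"az":-0.09,"x":-3,"y":-3.5,"z":-4,"grip":9.3},{"ax":0,"ay":0,"az":-0.17,"x":-6,"y":-7,"z":-8,"grip":9.3},{"ax":0,"ay":0,"az":-0.26,"x":-9,"y":-10.5,"z":-12,"grip":9.3},{"ax":0,"ay":0,"az":-0.35,"x":-12.5,"y":-14,"z":-16,"grip":9.3},{"ax":0,"ay":0,"az":-0.43,"x":-16,"y":-17.5,"z":-20,"grip":9.3}]'; python3 go.py .40 .12 .5 190
```

```text
clock: 0.82
ee_pos: [0.2628, 0.3698, 0.418]
ee_rot: [-180.0, -0.0, -170.0]
wrist_force: [0.7, -0.5, 0.5]
gripper_width: 1.001
t 0.82 pos [0.2628 0.3698 0.418 ] rot [-180.   -0. -170.] F [ 0.7 -0.5  0.5] w 9.3
rows 4.75
1/5 [-1.84 -5.4  -1.64] [-0. -0. -0.]
2/5 [ -3.67 -10.8   -3.27] [-0. -0. -0.]
3/5 [ -5.51 -16.19  -4.91] [-0.001 -0.    -0.   ]
4/5 [ -7.34 -21.59  -6.55] [-0.001 -0.    -0.   ]
5/5 [ -9.18 -26.99  -8.18] [-0.001 -0.    -0.   ]
```

```bash
python3 -m inch '[{"ax":0,"ay":0,"az":0,"x":-1.8,"y":-5.4,"z":-1.6,"grip":9.3},{"ax":0,"ay":0,"az":0,"x":-3.7,"y":-10.8,"z":-3.3,"grip":9.3},{"ax":0,"ay":0,"az":0,"x":-5.5,"y":-16.2,"z":-4.9,"grip":9.3},{"ax":0,"ay":0,"az":0,"x":-7.3,"y":-21.6,"z":-6.6,"grip":9.3},{"ax":0,"ay":0,"az":0,"x":-9.2,"y":-27,"z":-8.2,"grip":9.3}]'; python3 go.py .46 -.18 .5 190
```

```text
clock: 1.45
ee_pos: [0.4007, 0.1182, 0.5009]
ee_rot: [-180.0, 0.0, -170.0]
wrist_force: [-0.1, 0.7, 0.3]
gripper_width: 1.003
t 1.45 pos [0.4007 0.1182 0.5009] rot [-180.    0. -170.] F [-0.1  0.7  0.3] w 9.33
rows 4.86
1/5 [-0.13 -6.08  0.02] [-0.  0. -0.]
2/5 [ -0.27 -12.16   0.04] [-0.  0. -0.]
3/5 [ -0.4  -18.24   0.07] [-0.  0. -0.]
4/5 [ -0.53 -24.32   0.09] [-0.001  0.    -0.   ]
5/5 [ -0.67 -30.39   0.11] [-0.001  0.    -0.   ]
```

```bash
python3 -m inch '[{"ax":0,"ay":0,"az":0,"x":-0.1,"y":-6,"z":0,"grip":9.3},{"ax":0,"ay":0,"az":0,"x":-0.3,"y":-12,"z":0,"grip":9.3},{"ax":0,"ay":0,"az":0,"x":-0.4,"y":-18,"z":0,"grip":9.3},{"ax":0,"ay":0,"az":0,"x":-0.5,"y":-24,"z":0,"grip":9.3},{"ax":0,"ay":0,"az":0,"x":-0.7,"y":-30,"z":0,"grip":9.3}]'; python3 go.py .54 -.37 .32 190
```

```text
clock: 2.08
ee_pos: [0.4596, -0.1781, 0.5012]
ee_rot: [-179.9, 0.1, -170.0]
wrist_force: [0.0, 0.2, 0.3]
gripper_width: 1.003
t 2.08 pos [ 0.4596 -0.1781  0.5012] rot [-1.799e+02  1.000e-01 -1.700e+02] F [0.  0.2 0.3] w 9.33
rows 4.41
1/5 [-0.92 -4.06  3.63] [-0.  0. -0.]
2/5 [-1.83 -8.11  7.25] [-0.  0. -0.]
3/5 [ -2.75 -12.17  10.88] [-0.001  0.001 -0.   ]
4/5 [ -3.66 -16.22  14.51] [-0.001  0.001 -0.   ]
5/5 [ -4.58 -20.28  18.14] [-0.001  0.001 -0.   ]
```

```bash
python3 -m inch '[{"ax":0,"ay":0,"az":0,"x":-1,"y":-6,"z":0,"grip":5},{"ax":0,"ay":0,"az":0,"x":-2,"y":-12,"z":1,"grip":5},{"ax":0,"ay":0,"az":0,"x":-3,"y":-17,"z":4.5,"grip":5},{"ax":0,"ay":0,"az":0,"x":-4,"y":-20.3,"z":9.5,"grip":5},{"ax":0,"ay":0,"az":0,"x":-4.6,"y":-20.3,"z":15,"grip":5}]'
python3 - <<'E'
from h import *
c=cam('wrist');p,d=capture('wrist');cv2.imwrite('pics/w1.png',p[:,:,::-1]); np.savez('w1.npz',p=p,d=d,K=c[0],R=c[1],t=c[2])
print(proj(c,[[.539,-.389,.012],[.517,-.281,.052]]))
E
```

```text
clock: 2.7
ee_pos: [0.5402, -0.3727, 0.3483]
ee_rot: [-180.0, -0.0, -170.2]
wrist_force: [0.6, 0.0, -0.2]
gripper_width: 0.549
[[271.77125743 169.17199681]
 [343.98801856 171.21182932]]
```

View pics/w1.png

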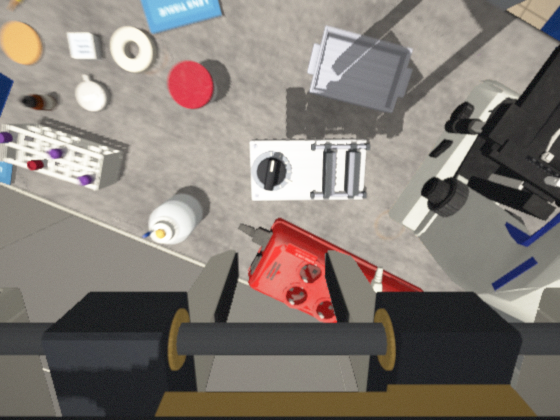

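The wrist picture shows the gauge upright at (307,170), with the knob at (271,172), the slot at (343,172) and the pass tray at (360,70). I'll zoom in for the marks.

Run:
```python
import cv2,numpy as np
p=np.load('w1.npz')['p'];cv2.imwrite('pics/w1z.png',cv2.resize(p[125:215,235:380,::-1],None,fx=5.5,fy=5.5,interpolation=cv2.INTER_CUBIC))
```

```text
(no output)
```

View pics/w1z.png

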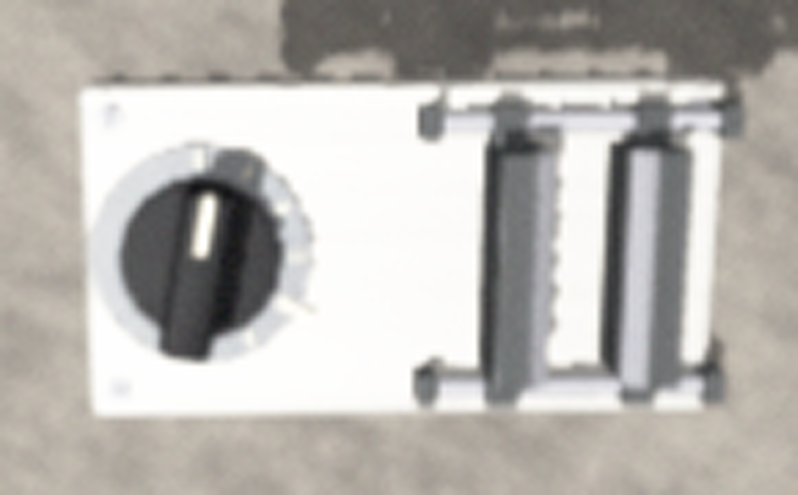

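Image-up here is the gauge's −x. The pointer points up at the first short mark, so the value is 0. The long mark is 120° clockwise at zoom (308,306), which matches the fourth click. Next I'll measure the knob and slot positions.

Run:
```python
from h import *
f=np.load('w1.npz');c=(f['K'],f['R'],f['t']);p,d=f['p'],f['d'];W=cloud(c,d)
q=np.array([(82,88),(720,83),(712,408),(97,413)])/5.5+[235,125]
P=plane(c,q,.012);print(P.round(4).tolist(),P.mean(0).round(4))
for a,b in((1,0),(2,3)): v=P[a]-P[b]; print(np.degrees(np.arctan2(-v[0],v[1])),np.linalg.norm(v))
for a,b in((0,3),(1,2)): v=P[b]-P[a]; print(np.degrees(np.arctan2(v[1],v[0])),np.linalg.norm(v))
sub=lambda u0,v0,u1,v1:W[v0:v1,u0:u1].reshape(-1,3)
K=sub(255,150,290,192);K=K[K[:,2]>.03];print('knob z',np.percentile(K[:,2],[10,50,90,98]).round(4)); T=K[K[:,2]>np.percentile(K[:,2],95)-.006];print(len(T),T.mean(0).round(4),T[:,:2].min(0),T[:,:2].max(0)); print(cv2.minAreaRect(T[:,:2].astype(np.float32)))
J=sub(310,130,380,215);J=J[J[:,2]>.047];print('jaw',np.median(J[:,2]),cv2.minAreaRect(J[:,:2].astype(np.float32)))
```

```text
[[0.5006, -0.4306, 0.012], [0.4675, -0.2489, 0.012], [0.5621, -0.227, 0.012], [0.596, -0.4123, 0.012]] [ 0.5316 -0.3297  0.012 ]
10.328328843124638 0.18467693594574802
10.375463781602026 0.18838276494812645
10.884956041874894 0.09715888399174057
13.07269201262438 0.09711070022602346
knob z [0.0516 0.0537 0.0551 0.0558]
309 [ 0.5407 -0.3899  0.0537] [ 0.51764386 -0.39745953] [ 0.56568697 -0.38251399]
((0.5416670441627502, -0.39000099897384644), (0.04804345220327377, 0.014875449240207672), 0.15721279382705688)
jaw 0.051556663895341796 ((0.5215668678283691, -0.28183862566947937), (0.06596117466688156, 0.05296747758984566), 10.338937759399414)
```

Run:
```python
from h import *
f=np.load('w1.npz');c=(f['K'],f['R'],f['t']);p=f['p']
k=np.array([.541,-.390]); 
# polar unwrap about axis at plate height: columns = clockwise angle from gauge -x (yaw 10.4+180), rows radius 20..36mm
a=np.radians(190.4)-np.radians(np.arange(-60,240,.5)); r=np.linspace(.022,.036,60)
A,RR=np.meshgrid(a,r);P=np.stack([k[0]+RR*np.cos(A),k[1]+RR*np.sin(A),np.full(A.shape,.0125)],-1)
u=proj(c,P.reshape(-1,3)).reshape(60,-1,2).astype(np.float32)
im=cv2.remap(p,u[...,0],u[...,1],cv2.INTER_CUBIC); im=cv2.resize(im,(720,300))
for t in range(-60,240,30): cv2.putText(im,str(t),(int((t+60)*2.4),12),0,.4,(255,0,0)); cv2.line(im,(int((t+60)*2.4),15),(int((t+60)*2.4),22),(255,0,0))
cv2.imwrite('pics/polar.png',im[:,:,::-1])
```

```text
(no output)
```

View pics/polar.png

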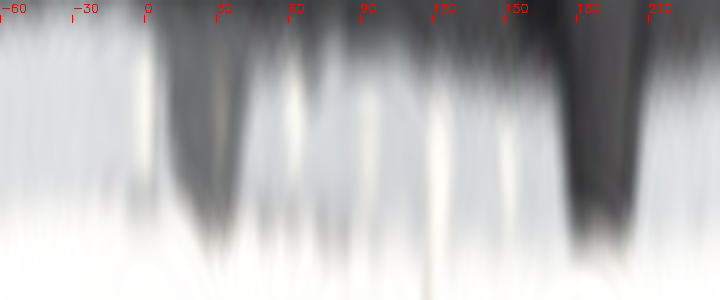

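The short marks lie at 0, 60, 92 and 152° from the gauge's −x, and the long one at 121°. The bar itself sits about 10° clockwise of 0. I'll grip it at yaw 180.

```bash
python3 go.py .5415 -.390 .032 180
```

```text
t 2.75 pos [ 0.538  -0.369   0.3369] rot [ 179.3   -0.6 -170.1] F [ 0.2 -0.  -8.6] w 5.06
rows 4.89
1/5 [-0.06 -0.5   6.09] [ 0.002 -0.002  0.035]
2/5 [-0.11 -1.   12.19] [ 0.004 -0.004  0.069]
3/5 [-0.17 -1.49 18.28] [ 0.007 -0.006  0.104]
4/5 [-0.22 -1.99 24.37] [ 0.009 -0.009  0.138]
5/5 [-0.28 -2.49 30.47] [ 0.011 -0.011  0.173]
```

```bash
python3 -m inch '[{"ax":0,"ay":0,"az":0.04,"x":0,"y":-0.8,"z":6,"grip":5},{"ax":0.01,"ay":-0.01,"az":0.09,"x":-0.1,"y":-1.6,"z":12,"grip":5},{"ax":0.01,"ay":-0.01,"az":0.13,"x":-0.2,"y":-2.5,"z":18,"grip":5},{"ax":0.01,"ay":-0.01,"az":0.17,"x":-0.3,"y":-2.5,"z":22,"grip":5},{"ax":0.01,"ay":-0.01,"az":0.17,"x":-0.3,"y":-2.5,"z":22,"grip":5}]';python3 go.py .5415 -.390 .032 180
python3 - <<'E'
from h import *
c=cam('wrist');p,d=capture('wrist');cv2.imwrite('pics/w2.png',p[:,:,::-1]);W=cloud(c,d)
m=(abs(W[...,0]-.541)<.045)&(abs(W[...,1]+.39)<.04)&(W[...,2]>.045)&(W[...,2]<.065)
T=W[m];print(len(T),T.mean(0),cv2.minAreaRect(T[:,:2].astype(np.float32)))
E
```

```text
clock: 3.38
ee_pos: [0.5402, -0.3887, 0.1123]
ee_rot: [179.6, -0.4, -179.8]
wrist_force: [-0.4, -0.2, 1.1]
gripper_width: 0.536
t 3.38 pos [ 0.5402 -0.3887  0.1123] rot [ 179.6   -0.4 -179.8] F [-0.4 -0.2  1.1] w 4.98
rows 1.29
1/5 [-0.04 -0.04  1.61] [ 0.001 -0.002  0.001]
2/5 [-0.08 -0.08  3.21] [ 0.003 -0.003  0.001]
3/5 [-0.11 -0.11  4.82] [ 0.004 -0.005  0.002]
4/5 [-0.15 -0.15  6.42] [ 0.005 -0.006  0.003]
5/5 [-0.19 -0.19  8.03] [ 0.007 -0.008  0.003]
1121 [ 0.53984101 -0.39014314  0.05360927] ((0.5415738821029663, -0.3899632394313812), (0.014747348614037037, 0.04784781113266945), 89.79997253417969)
```

View pics/w2.png

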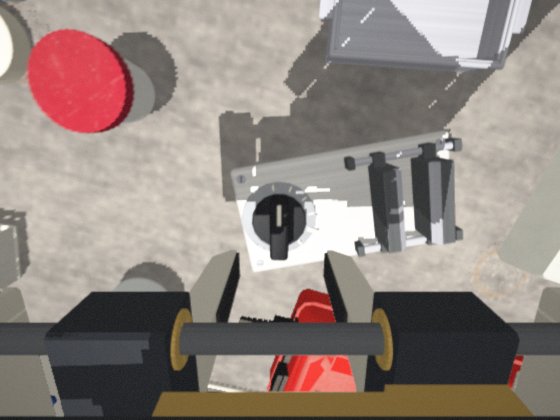

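The picture confirms the bar at (279,220) lies along the tool x axis. I'll go down and close.

```bash
python3 -m inch '[{"ax":0,"ay":0,"az":0,"x":-0.1,"y":-0.1,"z":4,"grip":5},{"ax":0.007,"ay":-0.008,"az":0,"x":-0.2,"y":-0.15,"z":7,"grip":5},{"ax":0.007,"ay":-0.008,"az":0,"x":-0.2,"y":-0.15,"z":8,"grip":5},{"ax":0.007,"ay":-0.008,"az":0,"x":-0.2,"y":-0.15,"z":8,"grip":3},{"ax":0.007,"ay":-0.008,"az":0,"x":-0.2,"y":-0.15,"z":8,"grip":1}]' 25;python3 go.py .5415 -.390 .032 180
```

```text
clock: 4.05
ee_pos: [0.5453, -0.3926, 0.0393]
ee_rot: [-179.6, 0.4, -179.7]
wrist_force: [0.4, -1.4, 0.2]
gripper_width: 0.371
t 4.05 pos [ 0.5453 -0.3926  0.0393] rot [-179.6    0.4 -179.7] F [ 0.4 -1.4  0.2] w 3.45
rows 0.14
1/5 [0.08 0.05 0.14] [-0.001  0.002  0.001]
2/5 [0.16 0.11 0.29] [-0.003  0.003  0.002]
3/5 [0.23 0.16 0.43] [-0.004  0.005  0.003]
4/5 [0.31 0.22 0.58] [-0.005  0.006  0.003]
5/5 [0.39 0.27 0.72] [-0.007  0.008  0.004]
```

```bash
python3 -m inch '[{"ax":0,"ay":0,"az":0,"x":0,"y":0,"z":0,"grip":1},{"ax":0,"ay":0,"az":0,"x":0,"y":0,"z":0,"grip":1}]' 25;python3 go.py .5415 -.390 .032 180
```

```text
clock: 4.3
ee_pos: [0.5465, -0.3906, 0.0412]
ee_rot: [-179.8, 0.5, -179.7]
wrist_force: [-2.6, 21.3, 18.2]
gripper_width: 0.158
t 4.3 pos [ 0.5465 -0.3906  0.0412] rot [-179.8    0.5 -179.7] F [-2.6 21.3 18.2] w 1.47
rows 0.17
1/5 [0.1  0.01 0.18] [-0.001  0.002  0.001]
2/5 [0.2  0.03 0.37] [-0.001  0.004  0.002]
3/5 [0.31 0.04 0.55] [-0.002  0.006  0.003]
4/5 [0.41 0.06 0.73] [-0.003  0.007  0.004]
5/5 [0.51 0.07 0.92] [-0.003  0.009  0.005]
```

```bash
python3 -m inch '[{"ax":0,"ay":0,"az":0,"x":0.5,"y":0,"z":0,"grip":4},{"ax":0,"ay":0.009,"az":0,"x":0.5,"y":0.05,"z":0.4,"grip":4},{"ax":0,"ay":0.009,"az":0,"x":0.5,"y":0.05,"z":0.9,"grip":4},{"ax":0,"ay":0.009,"az":0,"x":0.5,"y":0.05,"z":0.9,"grip":4}]' 20;python3 go.py .5415 -.390 .032 180
```

```text
clock: 4.8
ee_pos: [0.5411, -0.3899, 0.031]
ee_rot: [-179.9, -0.1, -179.7]
wrist_force: [-0.1, 0.2, -0.4]
gripper_width: 0.428
t 4.8 pos [ 0.5411 -0.3899  0.031 ] rot [-1.799e+02 -1.000e-01 -1.797e+02] F [-0.1  0.2 -0.4] w 3.98
rows 0.03
1/5 [-0.01 -0.   -0.02] [-0.    -0.     0.001]
2/5 [-0.02 -0.   -0.04] [-0.001 -0.     0.002]
3/5 [-0.03 -0.01 -0.06] [-0.001 -0.001  0.003]
4/5 [-0.04 -0.01 -0.08] [-0.002 -0.001  0.004]
5/5 [-0.04 -0.01 -0.1 ] [-0.002 -0.001  0.004]
```

Placed well. Now I'll close on the bar.

```bash
python3 -m inch '[{"ax":0,"ay":0,"az":0,"x":0,"y":0,"z":0,"grip":2},{"ax":0,"ay":0,"az":0,"x":0,"y":0,"z":0,"grip":1},{"ax":0,"ay":0,"az":0,"x":0,"y":0,"z":0,"grip":1},{"ax":0,"ay":0,"az":0,"x":0,"y":0,"z":0,"grip":1}]' 25;python3 go.py .5415 -.390 .032 180
```

```text
clock: 5.3
ee_pos: [0.541, -0.3901, 0.0311]
ee_rot: [-179.8, -0.1, -179.7]
wrist_force: [-0.3, -0.6, -0.7]
gripper_width: 0.182
t 5.3 pos [ 0.541  -0.3901  0.0311] rot [-1.798e+02 -1.000e-01 -1.797e+02] F [-0.3 -0.6 -0.7] w 1.69
rows 0.03
1/5 [-0.01  0.   -0.02] [-0.001 -0.     0.001]
2/5 [-0.02  0.   -0.04] [-0.001 -0.     0.002]
3/5 [-0.03  0.01 -0.06] [-0.002 -0.001  0.003]
4/5 [-0.04  0.01 -0.07] [-0.002 -0.001  0.004]
5/5 [-0.05  0.01 -0.09] [-0.003 -0.001  0.005]
```

```bash
python3 -m inch '[{"ax":0,"ay":0,"az":0.16,"x":0,"y":0,"z":0,"grip":1},{"ax":0,"ay":0,"az":0.32,"x":0,"y":0,"z":0,"grip":1},{"ax":0,"ay":0,"az":0.48,"x":0,"y":0,"z":0,"grip":1},{"ax":0,"ay":0,"az":0.64,"x":0,"y":0,"z":0,"grip":1}]' 25;python3 go.py .541 -.390 .032 70.4
```

```text
clock: 5.8
ee_pos: [0.5414, -0.3896, 0.0311]
ee_rot: [-179.9, 0.0, 143.3]
wrist_force: [1.0, 0.6, 0.4]
gripper_width: 0.161
t 5.8 pos [ 0.5414 -0.3896  0.0311] rot [-179.9    0.   143.3] F [1.  0.6 0.4] w 1.49
rows 6.8
1/5 [ 0.   -0.01 -0.02] [-0.     0.     0.254]
2/5 [ 0.   -0.02 -0.04] [-0.     0.001  0.509]
3/5 [ 0.   -0.03 -0.06] [-0.001  0.001  0.763]
4/5 [ 0.01 -0.04 -0.08] [-1.000e-03  2.000e-03  1.018e+00]
5/5 [ 0.01 -0.05 -0.09] [-1.000e-03  2.000e-03  1.272e+00]
```

```bash
python3 -m inch '[{"ax":0,"ay":0,"az":0.16,"x":0,"y":0,"z":0,"grip":1},{"ax":0,"ay":0,"az":0.32,"x":0,"y":0,"z":0,"grip":1},{"ax":0,"ay":0,"az":0.48,"x":0,"y":0,"z":0,"grip":1},{"ax":0,"ay":0,"az":0.64,"x":0,"y":0,"z":0,"grip":1}]' 25;python3 go.py .541 -.390 .032 70.4 | head -1
```

```text
clock: 6.3
ee_pos: [0.5418, -0.3893, 0.0311]
ee_rot: [-180.0, 0.1, 106.3]
wrist_force: [2.1, -0.2, -2.7]
gripper_width: 0.16
t 6.3 pos [ 0.5418 -0.3893  0.0311] rot [-1.800e+02  1.000e-01  1.063e+02] F [ 2.1 -0.2 -2.7] w 1.49
```

```bash
python3 -m inch '[{"ax":0,"ay":0,"az":0.16,"x":0,"y":0,"z":0,"grip":1},{"ax":0,"ay":0,"az":0.32,"x":0,"y":0,"z":0,"grip":1},{"ax":0,"ay":0,"az":0.48,"x":0,"y":0,"z":0,"grip":1},{"ax":0,"ay":0,"az":0.63,"x":0,"y":0,"z":0,"grip":1},{"ax":0,"ay":0,"az":0.63,"x":0,"y":0,"z":0,"grip":1}]' 25;python3 go.py .541 -.390 .032 70.4
```

```text
clock: 6.92
ee_pos: [0.5422, -0.3893, 0.0311]
ee_rot: [179.9, 0.1, 70.3]
wrist_force: [3.0, -1.5, -2.4]
gripper_width: 0.156
t 6.92 pos [ 0.5422 -0.3893  0.0311] rot [1.799e+02 1.000e-01 7.030e+01] F [ 3.  -1.5 -2.4] w 1.45
rows 0.03
1/5 [-0.02 -0.02 -0.02] [ 0.  0. -0.]
2/5 [-0.04 -0.04 -0.04] [ 0.001  0.001 -0.001]
3/5 [-0.06 -0.06 -0.05] [ 0.001  0.001 -0.001]
4/5 [-0.09 -0.08 -0.07] [ 0.001  0.001 -0.002]
5/5 [-0.11 -0.09 -0.09] [ 0.002  0.001 -0.002]
```

```bash
python3 -m inch '[{"ax":0,"ay":0,"az":0,"x":0,"y":0,"z":0,"grip":4},{"ax":0,"ay":0,"az":0,"x":0,"y":0,"z":0,"grip":4},{"ax":0,"ay":0,"az":0,"x":0,"y":0,"z":-4,"grip":4},{"ax":0,"ay":0,"az":0,"x":0,"y":0,"z":-9,"grip":5},{"ax":0,"ay":0,"az":0,"x":0,"y":0,"z":-9,"grip":5}]' 25
python3 - <<'E'
from h import *
c=cam('wrist');p,d=capture('wrist');cv2.imwrite('pics/w3.png',p[:,:,::-1]);W=cloud(c,d)
m=(abs(W[...,0]-.541)<.045)&(abs(W[...,1]+.39)<.04)&(W[...,2]>.045)&(W[...,2]<.065)
T=W[m];print(len(T),T.mean(0),cv2.minAreaRect(T[:,:2].astype(np.float32)))
E
```

```text
clock: 7.55
ee_pos: [0.5449, -0.3915, 0.1276]
ee_rot: [179.4, 0.3, 70.4]
wrist_force: [0.4, -0.7, 0.4]
gripper_width: 0.534
991 [ 0.54346646 -0.38799136  0.05364372] ((0.5428752899169922, -0.38925784826278687), (0.04699648916721344, 0.0144690265879035), 70.47335815429688)
```

View pics/w3.png

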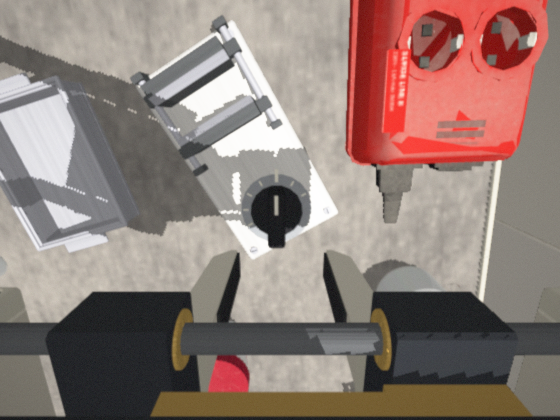

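The pointer line at (276,205) points straight up at the long mark at (276,178), and the bar's yaw is 70.5°, so the selector is at the fourth click. Next is the strip.

```bash
python3 go.py .46 -.32 .44 75
```

```text
t 7.6 pos [ 0.5436 -0.3905  0.1245] rot [179.6   0.2  70.3] F [-0.1  0.6 -0.5] w 4.95
rows 5.34
1/5 [ 0.74 -2.01 -6.33] [ 0.001  0.001 -0.016]
2/5 [  1.49  -4.01 -12.65] [ 0.003  0.001 -0.032]
3/5 [  2.23  -6.02 -18.98] [ 0.004  0.002 -0.049]
4/5 [  2.97  -8.02 -25.31] [ 0.005  0.003 -0.065]
5/5 [  3.72 -10.03 -31.64] [ 0.007  0.004 -0.081]
```

```bash
python3 -m inch '[{"ax":0,"ay":0,"az":-0.02,"x":0,"y":0,"z":-6,"grip":7},{"ax":0,"ay":0,"az":-0.03,"x":1,"y":-2,"z":-12,"grip":7},{"ax":0,"ay":0,"az":-0.05,"x":2,"y":-4,"z":-17.8,"grip":7},{"ax":0,"ay":0,"az":-0.06,"x":3,"y":-6.5,"z":-23.3,"grip":7},{"ax":0,"ay":0,"az":-0.08,"x":4,"y":-9,"z":-28.8,"grip":7}]'; python3 go.py .43 -.05 .5 78
```

```text
clock: 8.22
ee_pos: [0.4697, -0.3201, 0.4118]
ee_rot: [179.8, 0.2, 75.0]
wrist_force: [0.5, -1.3, 0.4]
gripper_width: 0.751
t 8.22 pos [ 0.4697 -0.3201  0.4118] rot [179.8   0.2  75. ] F [ 0.5 -1.3  0.4] w 6.98
rows 4.59
1/5 [ 5.01 -2.16 -1.79] [ 0.001  0.001 -0.01 ]
2/5 [10.01 -4.31 -3.58] [ 0.002  0.001 -0.021]
3/5 [15.02 -6.47 -5.36] [ 0.003  0.002 -0.031]
4/5 [20.03 -8.63 -7.15] [ 0.003  0.002 -0.042]
5/5 [ 25.04 -10.79  -8.94] [ 0.004  0.003 -0.052]
```

```bash
python3 -m inch '[{"ax":0,"ay":0,"az":-0.01,"x":4,"y":-1.8,"z":-4,"grip":7},{"ax":0,"ay":0,"az":-0.02,"x":9,"y":-4,"z":-7,"grip":7},{"ax":0,"ay":0,"az":-0.03,"x":14,"y":-6.5,"z":-9,"grip":7},{"ax":0,"ay":0,"az":-0.04,"x":20,"y":-8.5,"z":-9,"grip":7},{"ax":0,"ay":0,"az":-0.05,"x":26,"y":-10.5,"z":-9,"grip":7}]'; python3 go.py .416 .18 .3 78
```

```text
clock: 8.85
ee_pos: [0.4349, -0.0413, 0.4995]
ee_rot: [179.8, 0.2, 77.9]
wrist_force: [0.7, 0.9, -0.9]
gripper_width: 0.752
t 8.85 pos [ 0.4349 -0.0413  0.4995] rot [179.8   0.2  77.9] F [ 0.7  0.9 -0.9] w 6.99
rows 4.78
1/5 [ 4.26 -1.31  3.97] [ 0.001  0.001 -0.   ]
2/5 [ 8.52 -2.62  7.95] [ 0.001  0.001 -0.001]
3/5 [12.78 -3.93 11.92] [ 0.002  0.002 -0.001]
4/5 [17.04 -5.23 15.89] [ 0.002  0.002 -0.001]
5/5 [21.3  -6.54 19.86] [ 0.003  0.003 -0.002]
```

```bash
python3 -m inch '[{"ax":0,"ay":0,"az":0,"x":6,"y":-1.8,"z":0,"grip":7},{"ax":0,"ay":0,"az":0,"x":12,"y":-3.6,"z":0,"grip":7},{"ax":0,"ay":0,"az":0,"x":17,"y":-5.3,"z":3,"grip":7},{"ax":0,"ay":0,"az":0,"x":20,"y":-6,"z":8,"grip":7},{"ax":0,"ay":0,"az":0,"x":20,"y":-6,"z":14,"grip":7}]'; python3 -m inch '[{"ax":0,"ay":0,"az":0,"x":0,"y":0,"z":6,"grip":7},{"ax":0,"ay":0,"az":0,"x":0,"y":0,"z":12,"grip":7},{"ax":0,"ay":0,"az":0,"x":0,"y":0,"z":12,"grip":7}]'
cat > heads.py <<'E'
import sys; from h import *
c=cam('wrist');p,d=capture('wrist');cv2.imwrite(sys.argv[1],p[:,:,::-1]);W=cloud(c,d)
m=(W[...,2]>.075)&(W[...,2]<.1)&(W[...,0]>.3)&(W[...,0]<.52)&(W[...,1]>.05)&(W[...,1]<.27)
n,l,s,ce=cv2.connectedComponentsWithStats(m.astype(np.uint8))
for i in range(1,n):
  if s[i,4]>60:
    T=W[l==i];T=T[T[:,2]>np.percentile(T[:,2],90)-.004]; print(ce[i].round(),len(T),np.median(T[:,2]).round(4),[np.round(k,4) for k in cv2.minAreaRect(T[:,:2].astype(np.float32))])
E
python3 heads.py pics/w4.png
```

```text
clock: 9.48
ee_pos: [0.418, 0.1685, 0.3564]
ee_rot: [179.9, 0.2, 78.2]
wrist_force: [1.0, -0.5, -0.2]
gripper_width: 0.751
clock: 9.85
ee_pos: [0.4135, 0.1668, 0.2293]
ee_rot: [-179.4, 0.5, 78.2]
wrist_force: [0.3, -0.9, -0.3]
gripper_width: 0.749
[279. 164.] 943 0.086 [array([0.4181, 0.2037]), array([0.0202, 0.0478]), np.float64(73.922)]
[283. 205.] 844 0.086 [array([0.4133, 0.1602]), array([0.0201, 0.048 ]), np.float64(82.2536)]
```

View pics/w4.png

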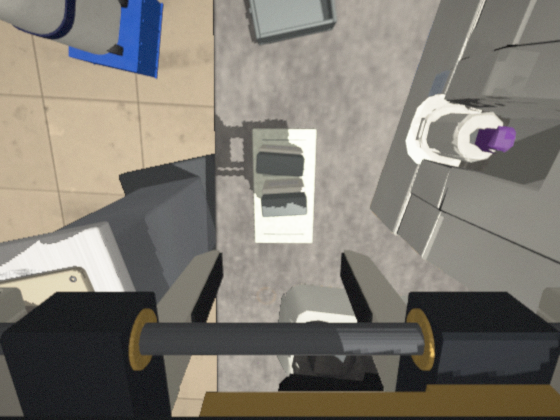

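The picture shows the cartridges at (280,164) and (284,204), and place 3 is empty. Cartridge 1 is at (0.418, 0.204) with yaw −16°, so the tool yaw is 74°.

```bash
python3 go.py .418 .2037 .054 74
```

```text
t 9.9 pos [0.4163 0.1675 0.2343] rot [-179.8    0.3   78.2] F [-0.1  0.1  0.8] w 7.04
rows 2.94
1/5 [ 0.74 -0.1   3.6 ] [-0.001  0.001  0.015]
2/5 [ 1.47 -0.2   7.2 ] [-0.001  0.002  0.029]
3/5 [ 2.21 -0.31 10.8 ] [-0.002  0.004  0.044]
4/5 [ 2.95 -0.41 14.41] [-0.003  0.005  0.058]
5/5 [ 3.68 -0.51 18.01] [-0.003  0.006  0.073]
```

```bash
python3 -m inch '[{"ax":0,"ay":0,"az":0.03,"x":2,"y":-0.3,"z":5,"grip":7},{"ax":0,"ay":0.006,"az":0.07,"x":3.7,"y":-0.5,"z":9,"grip":7},{"ax":0,"ay":0.006,"az":0.073,"x":3.7,"y":-0.5,"z":10,"grip":7},{"ax":0,"ay":0.006,"az":0.073,"x":3.7,"y":-0.5,"z":10,"grip":7}]';python3 go.py .418 .2037 .054 74
```

```text
clock: 10.4
ee_pos: [0.42, 0.2043, 0.1365]
ee_rot: [-179.9, -0.1, 74.1]
wrist_force: [-0.3, -0.2, 0.9]
gripper_width: 0.759
t 10.4 pos [0.42   0.2043 0.1365] rot [-1.799e+02 -1.000e-01  7.410e+01] F [-0.3 -0.2  0.9] w 7.05
rows 1.32
1/5 [-0.02 -0.03  1.65] [-0. -0.  0.]
2/5 [-0.05 -0.07  3.3 ] [-0. -0.  0.]
3/5 [-0.07 -0.1   4.95] [-0.001 -0.001  0.001]
4/5 [-0.1  -0.13  6.6 ] [-0.001 -0.001  0.001]
5/5 [-0.12 -0.16  8.25] [-0.001 -0.001  0.001]
```

```bash
python3 -m inch '[{"ax":0,"ay":0,"az":0,"x":-0.1,"y":-0.1,"z":3,"grip":7},{"ax":0,"ay":0,"az":0,"x":-0.1,"y":-0.15,"z":6,"grip":7},{"ax":0,"ay":0,"az":0,"x":-0.1,"y":-0.15,"z":7.8,"grip":7},{"ax":0,"ay":0,"az":0,"x":-0.1,"y":-0.15,"z":8.2,"grip":7},{"ax":0,"ay":0,"az":0,"x":-0.1,"y":-0.15,"z":8.2,"grip":7}]';python3 go.py .418 .2037 .054 74
```

```text
clock: 11.02
ee_pos: [0.4198, 0.2041, 0.0566]
ee_rot: [179.9, -0.1, 74.1]
wrist_force: [-0.0, 0.3, 0.1]
gripper_width: 0.751
t 11.03 pos [0.4198 0.2041 0.0566] rot [ 1.799e+02 -1.000e-01  7.410e+01] F [-0.   0.3  0.1] w 6.98
rows 0.05
1/5 [-0.02 -0.03  0.05] [ 0.    -0.001  0.   ]
2/5 [-0.04 -0.07  0.1 ] [ 0.001 -0.001  0.   ]
3/5 [-0.05 -0.1   0.16] [ 0.001 -0.002  0.001]
4/5 [-0.07 -0.13  0.21] [ 0.001 -0.002  0.001]
5/5 [-0.09 -0.17  0.26] [ 0.001 -0.003  0.001]
```

```bash
python3 -m inch '[{"ax":0,"ay":0,"az":0,"x":-0.1,"y":-0.15,"z":0.2,"grip":5.5},{"ax":0,"ay":0,"az":0,"x":-0.1,"y":-0.15,"z":0.2,"grip":4},{"ax":0,"ay":0,"az":0,"x":-0.1,"y":-0.15,"z":0.2,"grip":4},{"ax":0,"ay":0,"az":0,"x":-0.1,"y":-0.15,"z":0.2,"grip":4}]' 20;python3 go.py .44 .15 .5 85
```

```text
clock: 11.52
ee_pos: [0.4185, 0.2038, 0.0552]
ee_rot: [179.9, -0.2, 74.1]
wrist_force: [-0.6, -0.3, 6.1]
gripper_width: 0.52
t 11.53 pos [0.4185 0.2038 0.0552] rot [179.9  -0.2  74.1] F [-0.6 -0.3  6.1] w 4.84
rows 7.18
1/5 [-0.89  0.73 -8.9 ] [ 0.    -0.001 -0.038]
2/5 [ -1.78   1.45 -17.79] [ 0.001 -0.001 -0.076]
3/5 [ -2.66   2.18 -26.69] [ 0.001 -0.002 -0.115]
4/5 [ -3.55   2.91 -35.59] [ 0.002 -0.002 -0.153]
5/5 [ -4.44   3.64 -44.49] [ 0.002 -0.003 -0.191]
```

```bash
python3 -m inch '[{"ax":0,"ay":0,"az":0,"x":0,"y":0,"z":-2.5,"grip":4},{"ax":0,"ay":0,"az":0,"x":0,"y":0,"z":-7,"grip":4},{"ax":0,"ay":0,"az":0,"x":0,"y":0,"z":-12.5,"grip":4},{"ax":0,"ay":0,"az":0,"x":0,"y":0,"z":-18,"grip":4},{"ax":0,"ay":0,"az":0,"x":0,"y":0,"z":-23.5,"grip":4}]'; python3 -m inch '[{"ax":0,"ay":0,"az":-0.04,"x":0,"y":0,"z":-5.5,"grip":4},{"ax":0,"ay":0,"az":-0.08,"x":0,"y":0.6,"z":-11,"grip":4},{"ax":0,"ay":0,"az":-0.12,"x":-1,"y":1.2,"z":-16.5,"grip":4},{"ax":0,"ay":0,"az":-0.16,"x":-3,"y":1.8,"z":-21,"grip":4},{"ax":0,"ay":0,"az":-0.2,"x":-7,"y":2.4,"z":-22.5,"grip":4}]';python3 go.py .46 -.18 .51 100.4
```

```text
clock: 12.15
ee_pos: [0.4174, 0.203, 0.2916]
ee_rot: [179.9, -0.2, 74.1]
wrist_force: [1.2, 0.2, -2.2]
gripper_width: 0.519
clock: 12.78
ee_pos: [0.4211, 0.1286, 0.519]
ee_rot: [179.7, -0.2, 85.7]
wrist_force: [1.1, -0.5, -0.8]
gripper_width: 0.517
t 12.78 pos [0.4211 0.1286 0.519 ] rot [179.7  -0.2  85.7] F [ 1.1 -0.5 -0.8] w 4.81
rows 4.98
1/5 [-6.1   1.24  0.17] [ 0.001 -0.001 -0.051]
2/5 [-12.19   2.48   0.33] [ 0.002 -0.001 -0.103]
3/5 [-18.29   3.71   0.5 ] [ 0.003 -0.002 -0.154]
4/5 [-24.39   4.95   0.67] [ 0.005 -0.002 -0.205]
5/5 [-30.48   6.19   0.83] [ 0.006 -0.003 -0.256]
```

```bash
python3 -m inch '[{"ax":0,"ay":0,"az":-0.05,"x":-6,"y":1.2,"z":0,"grip":4},{"ax":0,"ay":0,"az":-0.1,"x":-12,"y":2.4,"z":0,"grip":4},{"ax":0,"ay":0,"az":-0.15,"x":-18,"y":3.7,"z":0,"grip":4},{"ax":0,"ay":0,"az":-0.2,"x":-24,"y":5,"z":0,"grip":4},{"ax":0,"ay":0,"az":-0.256,"x":-30,"y":6.2,"z":0,"grip":4}]';python3 go.py .5205 -.2818 .3 100.4
```

```text
clock: 13.4
ee_pos: [0.4603, -0.1773, 0.518]
ee_rot: [179.7, -0.1, 100.5]
wrist_force: [0.5, 0.8, -0.7]
gripper_width: 0.518
t 13.4 pos [ 0.4603 -0.1773  0.518 ] rot [ 1.797e+02 -1.000e-01  1.005e+02] F [ 0.5  0.8 -0.7] w 4.82
rows 3.99
1/5 [-2.28  0.78  4.36] [ 0.001 -0.     0.   ]
2/5 [-4.57  1.56  8.72] [ 0.002 -0.001  0.001]
3/5 [-6.85  2.34 13.08] [ 0.003 -0.001  0.001]
4/5 [-9.14  3.12 17.44] [ 0.005 -0.002  0.001]
5/5 [-11.42   3.9   21.8 ] [ 0.006 -0.002  0.001]
```

Run:
```python
from h import *
f=np.load('top0.npz');W=cloud(cam('top'),f['d'])
for y in np.arange(-.24,-.05,.02):
    r=[]
    for x in np.arange(.4,.66,.04):
        m=(abs(W[...,0]-x)<.02)&(abs(W[...,1]-y)<.01); r.append(round(float(np.nanmax(W[...,2][m])),2) if m.any() else None)
    print(round(y,2),r)
```

```text
-0.24 [0.04, 0.01, 0.03, 0.05, 0.06, 0.01, 0.06]
-0.22 [0.04, 0.03, 0.01, 0.01, 0.03, 0.01, 0.03]
-0.2 [0.0, 0.01, 0.01, 0.01, 0.01, 0.01, 0.09]
-0.18 [0.01, 0.2, 0.01, 0.1, 0.04, 0.01, 0.01]
-0.16 [0.2, 0.2, 0.2, 0.12, 0.11, 0.05, 0.01]
-0.14 [0.2, 0.2, 0.2, 0.13, 0.27, 0.26, None]
-0.12 [0.19, 0.2, 0.27, 0.29, 0.28, 0.26, None]
-0.1 [0.34, 0.35, 0.33, 0.29, 0.28, 0.27, None]
-0.08 [0.36, 0.35, 0.34, 0.29, 0.28, 0.27, 0.01]
-0.06 [0.37, 0.35, 0.34, 0.29, 0.28, 0.1, 0.01]
```

```bash
python3 -m inch '[{"ax":0,"ay":0,"az":0,"x":-6,"y":2,"z":0,"grip":4},{"ax":0.006,"ay":0,"az":0,"x":-11,"y":4,"z":2,"grip":4},{"ax":0.006,"ay":0,"az":0,"x":-11.4,"y":4,"z":8,"grip":4},{"ax":0.006,"ay":0,"az":0,"x":-11.4,"y":4,"z":14,"grip":4},{"ax":0.006,"ay":0,"az":0,"x":-11.4,"y":4,"z":20,"grip":4}]';python3 -m inch '[{"ax":0,"ay":0,"az":0,"x":0,"y":0,"z":5,"grip":4},{"ax":0,"ay":0,"az":0,"x":0,"y":0,"z":10,"grip":4},{"ax":0,"ay":0,"az":0,"x":0,"y":0,"z":13.5,"grip":4},{"ax":0,"ay":0,"az":0,"x":0,"y":0,"z":15,"grip":4},{"ax":0,"ay":0,"az":0,"x":0,"y":0,"z":15,"grip":4}]';python3 go.py .5216 -.2818 .11 100.4
```

```text
clock: 14.02
ee_pos: [0.5211, -0.2816, 0.315]
ee_rot: [-179.9, -0.2, 100.4]
wrist_force: [0.8, -0.4, -0.7]
gripper_width: 0.518
clock: 14.65
ee_pos: [0.5204, -0.2808, 0.1642]
ee_rot: [-179.8, -0.3, 100.5]
wrist_force: [0.9, -0.0, -0.8]
gripper_width: 0.526
t 14.65 pos [ 0.5204 -0.2808  0.1642] rot [-179.8   -0.3  100.5] F [ 0.9 -0.  -0.8] w 4.89
rows 0.87
1/5 [-0.03  0.02  1.08] [-0.001 -0.001  0.   ]
2/5 [-0.06  0.05  2.17] [-0.001 -0.002  0.   ]
3/5 [-0.08  0.07  3.25] [-0.002 -0.003  0.001]
4/5 [-0.11  0.1   4.34] [-0.002 -0.004  0.001]
5/5 [-0.14  0.12  5.42] [-0.003 -0.004  0.001]
```

```bash
python3 -m inch '[{"ax":-0.003,"ay":-0.004,"az":0,"x":-0.1,"y":0.1,"z":2,"grip":4},{"ax":-0.003,"ay":-0.004,"az":0,"x":-0.15,"y":0.12,"z":4,"grip":4},{"ax":-0.003,"ay":-0.004,"az":0,"x":-0.15,"y":0.12,"z":5,"grip":4},{"ax":-0.003,"ay":-0.004,"az":0,"x":-0.15,"y":0.12,"z":5.2,"grip":4}]';python3 - <<'E'
from h import *
p,d=capture('scene');a=cv2.resize(p[180:290,310:430,::-1],None,fx=5,fy=5,interpolation=cv2.INTER_CUBIC);cv2.imwrite('pics/s5.png',a)
E
python3 go.py .5216 -.2818 .1 100.4
```

```text
clock: 15.15
ee_pos: [0.5213, -0.2817, 0.1116]
ee_rot: [-180.0, -0.1, 100.5]
wrist_force: [0.1, 0.2, -0.5]
gripper_width: 0.515
t 15.2 pos [ 0.5215 -0.2818  0.112 ] rot [-180.    -0.   100.5] F [ 0.4  0.1 -1.2] w 4.86
rows 0.19
1/5 [-0.    0.    0.24] [-0. -0.  0.]
2/5 [-0.    0.    0.48] [-0. -0.  0.]
3/5 [-0.    0.    0.72] [-0.    -0.001  0.001]
4/5 [-0.    0.01  0.96] [-0.    -0.001  0.001]
5/5 [-0.    0.01  1.2 ] [-0.    -0.001  0.001]
```

View pics/s5.png

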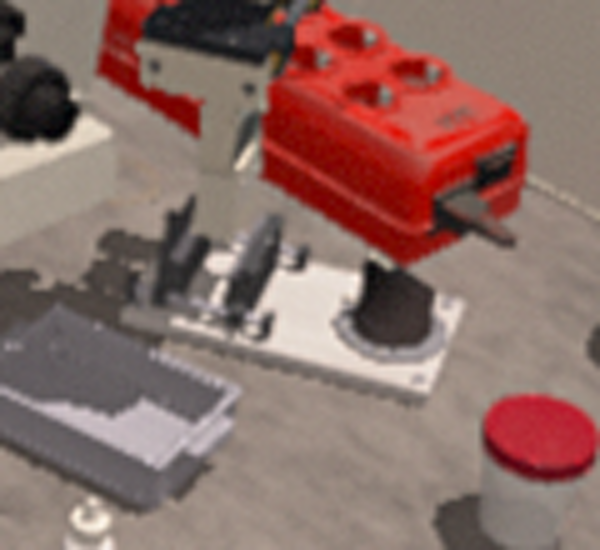

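The picture shows the cartridge hanging directly over the slot at (218,215). I'll lower it gently.

```bash
python3 -m inch '[{"ax":0,"ay":0,"az":0,"x":0,"y":0,"z":0.4,"grip":4},{"ax":0,"ay":0,"az":0,"x":0,"y":0,"z":0.8,"grip":4},{"ax":0,"ay":0,"az":0,"x":0,"y":0,"z":1.2,"grip":4},{"ax":0,"ay":0,"az":0,"x":0,"y":0,"z":1.5,"grip":4}]';python3 -m inch '[{"ax":0,"ay":0,"az":0,"x":0,"y":0,"z":0.2,"grip":4},{"ax":0,"ay":0,"az":0,"x":0,"y":0,"z":0.4,"grip":4}]'
```

```text
clock: 15.7
ee_pos: [0.5214, -0.2818, 0.0967]
ee_rot: [-180.0, -0.1, 100.5]
wrist_force: [0.1, -0.3, -1.9]
gripper_width: 0.521
clock: 15.95
ee_pos: [0.5214, -0.2818, 0.0925]
ee_rot: [-180.0, -0.1, 100.5]
wrist_force: [0.3, -0.6, -1.4]
gripper_width: 0.515
```

No contact force at 7 mm in, so I'll continue.

```bash
python3 -m inch '[{"ax":0,"ay":0,"az":0,"x":0,"y":0,"z":0.3,"grip":4},{"ax":0,"ay":0,"az":0,"x":0,"y":0,"z":0.6,"grip":4}]';python3 -m inch '[{"ax":0,"ay":0,"az":0,"x":0,"y":0,"z":0.4,"grip":4},{"ax":0,"ay":0,"az":0,"x":0,"y":0,"z":0.8,"grip":4},{"ax":0,"ay":0,"az":0,"x":0,"y":0,"z":1.2,"grip":4},{"ax":0,"ay":0,"az":0,"x":0,"y":0,"z":1.2,"grip":4}]'
```

```text
clock: 16.2
ee_pos: [0.5214, -0.2818, 0.0864]
ee_rot: [-180.0, -0.1, 100.5]
wrist_force: [-0.1, -0.3, -0.8]
gripper_width: 0.518
clock: 16.7
ee_pos: [0.5211, -0.2816, 0.0738]
ee_rot: [-179.9, -0.1, 100.5]
wrist_force: [0.3, -0.3, -0.8]
gripper_width: 0.517
```

```bash
python3 -m inch '[{"ax":0,"ay":0,"az":0,"x":0,"y":0,"z":0.2,"grip":4}]'
python3 - <<'E'
from h import *
p,d=capture('scene');a=cv2.resize(p[180:290,310:430,::-1],None,fx=5,fy=5,interpolation=cv2.INTER_CUBIC);cv2.imwrite('pics/s6.png',a)
E
```

```text
clock: 16.82
ee_pos: [0.5214, -0.2817, 0.072]
ee_rot: [-180.0, -0.1, 100.5]
wrist_force: [-0.6, -0.1, -0.8]
gripper_width: 0.519
```

View pics/s6.png

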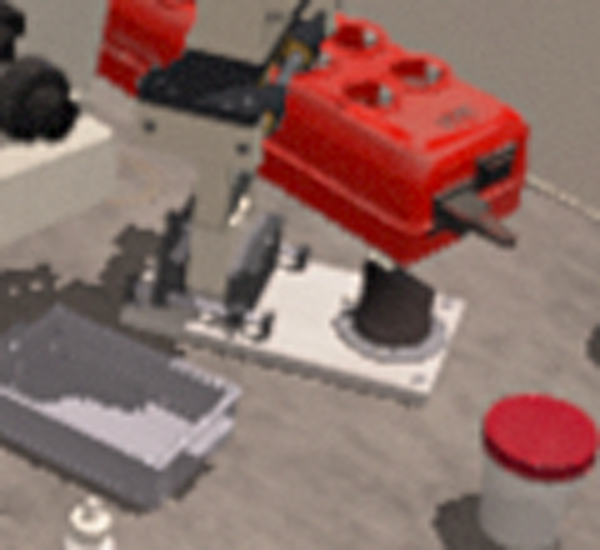

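The picture shows the cartridge deep in the slot at (212,285), 26–28 mm in with no force, so it is sound. I'll lift it out and carry it to the pass tray.

```bash
python3 -m inch '[{"ax":0,"ay":0,"az":0,"x":0,"y":0,"z":-2,"grip":4},{"ax":0,"ay":0,"az":0,"x":0,"y":0,"z":-5,"grip":4},{"ax":0,"ay":0,"az":0,"x":0,"y":0,"z":-10,"grip":4},{"ax":0,"ay":0,"az":0,"x":0,"y":0,"z":-14,"grip":4},{"ax":0,"ay":0,"az":0,"x":0,"y":-4,"z":-16,"grip":4}]';python3 go.py .385 -.3 .22 92
```

```text
clock: 17.5
ee_pos: [0.484, -0.2894, 0.2367]
ee_rot: [179.8, 0.2, 100.6]
wrist_force: [-0.6, -0.8, -0.5]
gripper_width: 0.516
t 17.5 pos [ 0.484  -0.2894  0.2367] rot [179.8   0.2 100.6] F [-0.6 -0.8 -0.5] w 4.8
rows 1.62
1/5 [ 0.16 -1.99  0.33] [0.001 0.    0.03 ]
2/5 [ 0.31 -3.97  0.65] [0.002 0.001 0.06 ]
3/5 [ 0.47 -5.96  0.98] [0.002 0.001 0.09 ]
4/5 [ 0.63 -7.95  1.3 ] [0.003 0.002 0.12 ]
5/5 [ 0.78 -9.94  1.63] [0.004 0.002 0.15 ]
```

```bash
python3 -m inch '[{"ax":0,"ay":0,"az":0.05,"x":-2,"y":-4,"z":0,"grip":4},{"ax":0,"ay":0,"az":0.1,"x":-4.5,"y":-8,"z":0,"grip":4},{"ax":0,"ay":0,"az":0.15,"x":-6.5,"y":-10,"z":0,"grip":4},{"ax":0,"ay":0,"az":0.15,"x":-7,"y":-11,"z":0,"grip":4},{"ax":0,"ay":0,"az":0.15,"x":-7,"y":-11,"z":0,"grip":4}]'
cat > tray.py <<'E'
import sys; from h import *
x,y=map(float,sys.argv[2:4]); c=cam('wrist');p,d=capture('wrist');cv2.imwrite(sys.argv[1],p[:,:,::-1]);W=cloud(c,d)
m=(abs(W[...,0]-x)<.09)&(abs(W[...,1]-y)<.11)&(W[...,2]>.026)&(W[...,2]<.037)
n,l,s,ce=cv2.connectedComponentsWithStats(m.astype(np.uint8))
i=1+np.argmax(s[1:,4]);T=W[m];T2=W[l==i]
for t in(T,T2): print(len(t),[np.round(k,4) for k in cv2.minAreaRect(t[:,:2].astype(np.float32))],t[:,:2].min(0).round(3),t[:,:2].max(0).round(3))
E
python3 tray.py pics/w7.png .372 -.289;python3 go.py .372 -.262 .12 92
```

```text
clock: 18.12
ee_pos: [0.3887, -0.3785, 0.2374]
ee_rot: [179.7, 0.1, 92.0]
wrist_force: [0.5, 0.4, -0.6]
gripper_width: 0.518
2839 [array([ 0.3738, -0.2869]), array([0.1481, 0.0892]), np.float64(86.6455)] [ 0.327 -0.361] [ 0.422 -0.212]
2839 [array([ 0.3738, -0.2869]), array([0.1481, 0.0892]), np.float64(86.6455)] [ 0.327 -0.361] [ 0.422 -0.212]
t 18.18 pos [ 0.3892 -0.378   0.2371] rot [1.797e+02 1.000e-01 9.200e+01] F [-0.2 -0.4 -0.9] w 4.8
rows 2.65
1/5 [ 2.34 -0.27  2.34] [0.001 0.    0.   ]
2/5 [ 4.67 -0.55  4.67] [0.002 0.001 0.   ]
3/5 [ 7.01 -0.82  7.01] [0.003 0.001 0.   ]
4/5 [ 9.34 -1.09  9.34] [0.004 0.002 0.   ]
5/5 [11.68 -1.37 11.68] [0.005 0.002 0.001]
```

View pics/w7.png

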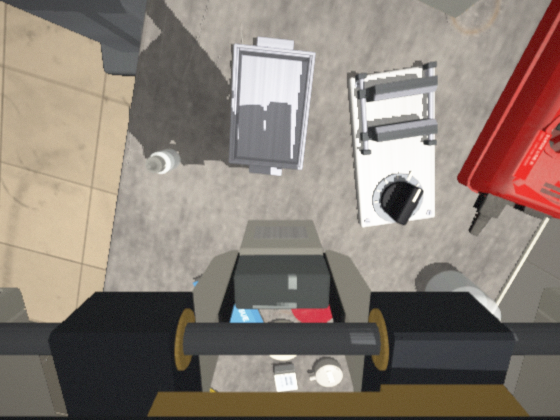

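The picture shows the pass tray at (272,105). By depth its centre is (0.374, −0.287) with yaw −3.4°. I'll set the cartridge 25 mm left of the tray's centre.

```bash
python3 -m inch '[{"ax":0,"ay":0,"az":0.03,"x":4,"y":-0.5,"z":0,"grip":4},{"ax":0,"ay":0,"az":0.06,"x":9,"y":-0.9,"z":2,"grip":4},{"ax":0.005,"ay":0,"az":0.09,"x":11.3,"y":-1.1,"z":6,"grip":4},{"ax":0.005,"ay":0,"az":0.095,"x":11.6,"y":-1.1,"z":10,"grip":4},{"ax":0.005,"ay":0,"az":0.095,"x":11.6,"y":-1.1,"z":12,"grip":4}]';python3 go.py .3753 -.262 .054 86.6
```

```text
clock: 18.8
ee_pos: [0.3745, -0.2601, 0.1146]
ee_rot: [-179.9, -0.0, 86.8]
wrist_force: [-0.1, 0.1, -0.0]
gripper_width: 0.52
t 18.8 pos [ 0.3745 -0.2601  0.1146] rot [-179.9   -0.    86.8] F [-0.1  0.1 -0. ] w 4.83
rows 0.97
1/5 [-0.04  0.02  1.21] [-0.    -0.     0.001]
2/5 [-0.08  0.04  2.42] [-0.001 -0.     0.001]
3/5 [-0.11  0.06  3.64] [-0.001 -0.     0.002]
4/5 [-0.15  0.08  4.85] [-0.002 -0.     0.002]
5/5 [-0.19  0.1   6.06] [-0.002 -0.     0.003]
```

```bash
python3 -m inch '[{"ax":0,"ay":0,"az":0,"x":-0.2,"y":0.1,"z":2.5,"grip":4},{"ax":0,"ay":0,"az":0,"x":-0.2,"y":0.1,"z":4.8,"grip":4},{"ax":0,"ay":0,"az":0,"x":-0.2,"y":0.1,"z":5.7,"grip":4},{"ax":0,"ay":0,"az":0,"x":-0.2,"y":0.1,"z":6,"grip":4},{"ax":0,"ay":0,"az":0,"x":-0.2,"y":0.1,"z":6,"grip":4}]';python3 -m inch '[{"ax":0,"ay":0,"az":0,"x":0,"y":0,"z":0.15,"grip":4},{"ax":0,"ay":0,"az":0,"x":0,"y":0,"z":0.15,"grip":4}]'
```

```text
clock: 19.42
ee_pos: [0.3759, -0.2623, 0.0554]
ee_rot: [-179.9, 0.0, 86.8]
wrist_force: [0.3, 0.6, -0.8]
gripper_width: 0.515
clock: 19.68
ee_pos: [0.3762, -0.2626, 0.0545]
ee_rot: [-180.0, 0.1, 86.8]
wrist_force: [-0.4, -0.5, -0.8]
gripper_width: 0.52
```

```bash
python3 -m inch '[{"ax":0,"ay":0,"az":0,"x":0,"y":0,"z":0.15,"grip":4},{"ax":0,"ay":0,"az":0,"x":0,"y":0,"z":0.15,"grip":4}]'
```

```text
clock: 19.92
ee_pos: [0.3764, -0.2629, 0.0532]
ee_rot: [180.0, 0.1, 86.8]
wrist_force: [-0.2, -0.3, 1.1]
gripper_width: 0.52
```

```bash
python3 -m inch '[{"ax":0,"ay":0,"az":0,"x":0,"y":0,"z":0,"grip":5.4},{"ax":0,"ay":0,"az":0,"x":0,"y":0,"z":0,"grip":6.5},{"ax":0,"ay":0,"az":0,"x":0,"y":0,"z":0,"grip":7},{"ax":0,"ay":0,"az":0,"x":0,"y":0,"z":-3,"grip":7},{"ax":0,"ay":0,"az":0,"x":0,"y":0,"z":-8,"grip":7}]'
```

```text
clock: 20.55
ee_pos: [0.375, -0.2615, 0.1321]
ee_rot: [-179.8, -0.1, 86.8]
wrist_force: [0.7, -0.9, 0.7]
gripper_width: 0.754
```

```bash
python3 -m inch '[{"ax":0,"ay":0,"az":0,"x":0,"y":0,"z":-5,"grip":7},{"ax":0,"ay":0,"az":0,"x":-3,"y":0,"z":-10,"grip":7},{"ax":0,"ay":0,"az":0,"x":-6,"y":0,"z":-14,"grip":7},{"ax":0,"ay":0,"az":0,"x":-6,"y":0,"z":-14,"grip":7}]'; python3 tray.py pics/w8.png .374 -.287
```

```text
clock: 21.05
ee_pos: [0.373, -0.3245, 0.276]
ee_rot: [179.9, 0.2, 86.7]
wrist_force: [0.2, -0.0, -0.5]
gripper_width: 0.753
2077 [array([ 0.374 , -0.2865]), array([0.1471, 0.0891]), np.float64(86.5735)] [ 0.327 -0.361] [ 0.422 -0.212]
2069 [array([ 0.374 , -0.2865]), array([0.1471, 0.0891]), np.float64(86.5735)] [ 0.327 -0.361] [ 0.422 -0.212]
```

View pics/w8.png

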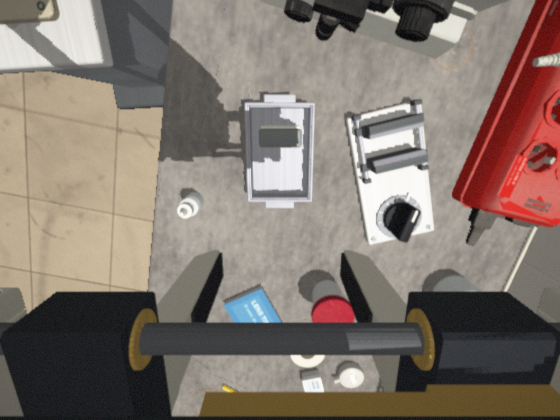

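The picture shows cartridge 1 standing in the pass tray at (278,135), with the tray and dropper bottle unmoved. Now for cartridge 2.

```bash
python3 go.py .41 -.28 .5 80
```

```text
t 21.1 pos [ 0.3725 -0.3228  0.2735] rot [-179.9    0.    86.7] F [ 0.1  0.8 -1. ] w 7.0
rows 3.74
1/5 [ 0.9   0.69 -4.53] [-0.     0.     0.023]
2/5 [ 1.79  1.39 -9.06] [-0.001  0.     0.047]
3/5 [  2.69   2.08 -13.6 ] [-0.001  0.     0.07 ]
4/5 [  3.58   2.78 -18.13] [-0.001  0.     0.094]
5/5 [  4.48   3.47 -22.66] [-0.001  0.001  0.117]
```

```bash
python3 -m inch '[{"ax":0,"ay":0,"az":0.02,"x":0,"y":0.7,"z":-6,"grip":7},{"ax":0,"ay":0,"az":0.05,"x":1,"y":1.5,"z":-12,"grip":7},{"ax":0,"ay":0,"az":0.07,"x":2.5,"y":2.5,"z":-17.5,"grip":7},{"ax":0,"ay":0,"az":0.1,"x":5,"y":3.5,"z":-22,"grip":7},{"ax":0,"ay":0,"az":0.12,"x":10,"y":4,"z":-24,"grip":7}]'; python3 go.py .42 .1 .5 81
```

```text
clock: 21.72
ee_pos: [0.4189, -0.2246, 0.5137]
ee_rot: [-179.9, 0.0, 79.7]
wrist_force: [1.8, 0.6, -0.5]
gripper_width: 0.753
t 21.73 pos [ 0.4189 -0.2246  0.5137] rot [-179.9    0.    79.7] F [ 1.8  0.6 -0.5] w 7.01
rows 5.2
1/5 [ 6.39 -1.14  0.27] [-0.     0.    -0.004]
2/5 [12.78 -2.28  0.55] [-0.001  0.    -0.009]
3/5 [19.17 -3.41  0.82] [-0.001  0.    -0.013]
4/5 [25.56 -4.55  1.1 ] [-0.001  0.    -0.018]
5/5 [31.95 -5.69  1.37] [-0.002  0.    -0.022]
```

```bash
python3 -m inch '[{"ax":0,"ay":0,"az":0,"x":6,"y":-1.1,"z":0,"grip":7},{"ax":0,"ay":0,"az":0,"x":12,"y":-2.2,"z":0,"grip":7},{"ax":0,"ay":0,"az":0,"x":18,"y":-3.3,"z":0,"grip":7},{"ax":0,"ay":0,"az":0,"x":24,"y":-4.4,"z":0,"grip":7},{"ax":0,"ay":0,"az":0,"x":30,"y":-5.5,"z":0,"grip":7}]'; python3 -m inch '[{"ax":0,"ay":0,"az":0,"x":3.5,"y":-1,"z":4,"grip":7},{"ax":0,"ay":0,"az":0,"x":4,"y":-1,"z":10,"grip":7},{"ax":0,"ay":0,"az":0,"x":4,"y":-1,"z":16,"grip":7},{"ax":0,"ay":0,"az":0,"x":4,"y":-1,"z":22,"grip":7},{"ax":0,"ay":0,"az":0,"x":4,"y":-1,"z":24,"grip":7}]'; python3 heads.py pics/w9.png; python3 go.py .4133 .1602 .054 82.25
```

```text
clock: 22.35
ee_pos: [0.4175, 0.0828, 0.512]
ee_rot: [-179.8, 0.1, 79.7]
wrist_force: [1.3, -1.0, 0.1]
gripper_width: 0.75
clock: 22.98
ee_pos: [0.4106, 0.1239, 0.2664]
ee_rot: [-179.3, 0.2, 79.8]
wrist_force: [-0.5, 0.2, -0.1]
gripper_width: 0.754
[280. 161.] 753 0.086 [array([0.4129, 0.1602]), array([0.02  , 0.0473]), np.float64(82.0847)]
t 23.02 pos [0.411  0.1239 0.2663] rot [-179.3    0.2   79.8] F [ 0.4  0.3 -0.8] w 7.02
rows 3.45
1/5 [ 0.74 -0.03  4.24] [-0.002  0.001 -0.009]
2/5 [ 1.48 -0.06  8.49] [-0.005  0.001 -0.017]
3/5 [ 2.22 -0.1  12.73] [-0.007  0.002 -0.026]
4/5 [ 2.96 -0.13 16.98] [-0.01   0.003 -0.035]
5/5 [ 3.7  -0.16 21.22] [-0.012  0.003 -0.043]
```

```bash
python3 -m inch '[{"ax":0,"ay":0,"az":-0.02,"x":2,"y":0,"z":5,"grip":7},{"ax":-0.01,"ay":0,"az":-0.04,"x":3.7,"y":-0.15,"z":9,"grip":7},{"ax":-0.012,"ay":0.003,"az":-0.043,"x":3.7,"y":-0.15,"z":12.5,"grip":7},{"ax":-0.012,"ay":0.003,"az":-0.043,"x":3.7,"y":-0.15,"z":13.5,"grip":7},{"ax":-0.012,"ay":0.003,"az":-0.043,"x":3.7,"y":-0.15,"z":13.5,"grip":7}]'; python3 go.py .413 .1602 .054 82.1
```

```text
clock: 23.65
ee_pos: [0.4153, 0.1605, 0.1327]
ee_rot: [179.9, -0.0, 82.2]
wrist_force: [0.8, -0.4, 0.2]
gripper_width: 0.756
t 23.65 pos [0.4153 0.1605 0.1327] rot [179.9  -0.   82.2] F [ 0.8 -0.4  0.2] w 7.03
rows 1.26
1/5 [-0.01 -0.05  1.57] [ 0. -0.  0.]
2/5 [-0.02 -0.09  3.15] [ 0.    -0.     0.001]
3/5 [-0.03 -0.14  4.72] [ 0.001 -0.     0.001]
4/5 [-0.05 -0.18  6.29] [ 0.001 -0.     0.002]
5/5 [-0.06 -0.23  7.87] [ 0.001 -0.     0.002]
```

```bash
python3 -m inch '[{"ax":0,"ay":0,"az":0,"x":0,"y":-0.1,"z":3,"grip":7},{"ax":0,"ay":0,"az":0,"x":-0.05,"y":-0.2,"z":6,"grip":7},{"ax":0,"ay":0,"az":0,"x":-0.05,"y":-0.2,"z":7.6,"grip":7},{"ax":0,"ay":0,"az":0,"x":-0.05,"y":-0.2,"z":7.9,"grip":7},{"ax":0,"ay":0,"az":0,"x":-0.05,"y":-0.2,"z":7.9,"grip":7}]'; python3 -m inch '[{"ax":0,"ay":0,"az":0,"x":0,"y":-0.1,"z":0,"grip":5.5},{"ax":0,"ay":0,"az":0,"x":0,"y":-0.1,"z":0,"grip":4},{"ax":0,"ay":0,"az":0,"x":0,"y":-0.1,"z":0,"grip":4},{"ax":0,"ay":0,"az":0,"x":0,"y":-0.1,"z":0,"grip":4}]' 20
```

```text
clock: 24.28
ee_pos: [0.4143, 0.1605, 0.0549]
ee_rot: [179.9, -0.0, 82.2]
wrist_force: [-0.3, -0.2, 0.9]
gripper_width: 0.752
clock: 24.78
ee_pos: [0.4137, 0.1608, 0.0555]
ee_rot: [179.8, -0.1, 82.2]
wrist_force: [-1.6, 0.9, 4.3]
gripper_width: 0.518
```

```bash
python3 -m inch '[{"ax":0,"ay":0,"az":0,"x":0,"y":0,"z":-2.5,"grip":4},{"ax":0,"ay":0,"az":0,"x":0,"y":0,"z":-7,"grip":4},{"ax":0,"ay":0,"az":0,"x":0,"y":0,"z":-12.5,"grip":4},{"ax":0,"ay":0,"az":0,"x":0,"y":0,"z":-18,"grip":4},{"ax":0,"ay":0,"az":0,"x":0,"y":0,"z":-23.5,"grip":4}]'; python3 -m inch '[{"ax":0,"ay":0,"az":-0.03,"x":0,"y":0,"z":-5.5,"grip":4},{"ax":0,"ay":0,"az":-0.06,"x":0,"y":0.3,"z":-11,"grip":4},{"ax":0,"ay":0,"az":-0.09,"x":-0.3,"y":0.6,"z":-16.5,"grip":4},{"ax":0,"ay":0,"az":-0.12,"x":-1,"y":1,"z":-21,"grip":4},{"ax":0,"ay":0,"az":-0.14,"x":-4,"y":1.2,"z":-23,"grip":4}]';python3 go.py .46 -.18 .51 100.4
```

```text
clock: 25.4
ee_pos: [0.4124, 0.1605, 0.2919]
ee_rot: [179.8, -0.0, 82.2]
wrist_force: [1.4, -0.8, -0.7]
gripper_width: 0.515
clock: 26.02
ee_pos: [0.4186, 0.1194, 0.5241]
ee_rot: [179.7, -0.1, 90.4]
wrist_force: [-0.3, 0.1, -1.5]
gripper_width: 0.518
t 26.02 pos [0.4186 0.1194 0.5241] rot [ 1.797e+02 -1.000e-01  9.040e+01] F [-0.3  0.1 -1.5] w 4.81
rows 4.84
1/5 [-5.99  0.79  0.28] [ 0.001 -0.    -0.035]
2/5 [-11.99   1.57   0.56] [ 0.002 -0.    -0.07 ]
3/5 [-17.98   2.36   0.84] [ 0.003 -0.    -0.105]
4/5 [-23.98   3.14   1.12] [ 0.004 -0.    -0.14 ]
5/5 [-29.97   3.93   1.4 ] [ 0.005 -0.001 -0.175]
```

```bash
python3 -m inch '[{"ax":0,"ay":0,"az":-0.035,"x":-6,"y":0.8,"z":0,"grip":4},{"ax":0,"ay":0,"az":-0.07,"x":-12,"y":1.6,"z":0,"grip":4},{"ax":0,"ay":0,"az":-0.1,"x":-18,"y":2.4,"z":0,"grip":4},{"ax":0,"ay":0,"az":-0.14,"x":-24,"y":3.1,"z":0,"grip":4},{"ax":0.005,"ay":0,"az":-0.175,"x":-30,"y":4,"z":0,"grip":4}]';python3 go.py .5216 -.2818 .3 100.4
```

```text
clock: 26.65
ee_pos: [0.4604, -0.1823, 0.5239]
ee_rot: [180.0, -0.0, 100.5]
wrist_force: [1.0, 1.4, -1.4]
gripper_width: 0.519
t 26.65 pos [ 0.4604 -0.1823  0.5239] rot [180.   -0.  100.5] F [ 1.   1.4 -1.4] w 4.82
rows 4.04
1/5 [-2.18  0.84  4.48] [ 0. -0.  0.]
2/5 [-4.36  1.68  8.95] [ 0.    -0.     0.001]
3/5 [-6.54  2.52 13.43] [ 0.    -0.     0.001]
4/5 [-8.73  3.36 17.91] [ 0.    -0.001  0.001]
5/5 [-10.91   4.2   22.39] [ 0.    -0.001  0.001]
```

```bash
python3 -m inch '[{"ax":0,"ay":0,"az":0,"x":-5.8,"y":2.2,"z":0,"grip":4},{"ax":0,"ay":0,"az":0,"x":-10.7,"y":4.1,"z":2,"grip":4},{"ax":0,"ay":0,"az":0,"x":-10.9,"y":4.2,"z":8,"grip":4},{"ax":0,"ay":0,"az":0,"x":-10.9,"y":4.2,"z":14,"grip":4},{"ax":0,"ay":0,"az":0,"x":-10.9,"y":4.2,"z":20,"grip":4}]';python3 -m inch '[{"ax":0,"ay":0,"az":0,"x":0,"y":0,"z":5,"grip":4},{"ax":0,"ay":0,"az":0,"x":0,"y":0,"z":10,"grip":4},{"ax":0,"ay":0,"az":0,"x":0,"y":0,"z":13.5,"grip":4},{"ax":0,"ay":0,"az":0,"x":0,"y":0,"z":15,"grip":4},{"ax":0,"ay":0,"az":0,"x":0,"y":0,"z":15,"grip":4}]';python3 go.py .5216 -.2818 .112 100.4
```

```text
clock: 27.28
ee_pos: [0.5213, -0.2819, 0.321]
ee_rot: [-180.0, -0.1, 100.5]
wrist_force: [1.3, -0.6, -0.8]
gripper_width: 0.519
clock: 27.9
ee_pos: [0.5207, -0.2813, 0.1702]
ee_rot: [-179.9, -0.2, 100.5]
wrist_force: [-0.6, -0.1, -1.1]
gripper_width: 0.519
t 27.9 pos [ 0.5207 -0.2813  0.1702] rot [-179.9   -0.2  100.5] F [-0.6 -0.1 -1.1] w 4.82
rows 0.93
1/5 [-0.02  0.02  1.16] [-0.    -0.001  0.   ]
2/5 [-0.03  0.04  2.33] [-0.001 -0.001  0.   ]
3/5 [-0.05  0.06  3.49] [-0.001 -0.002  0.001]
4/5 [-0.06  0.08  4.65] [-0.002 -0.002  0.001]
5/5 [-0.08  0.09  5.82] [-0.002 -0.003  0.001]
```

```bash
python3 -m inch '[{"ax":0,"ay":-0.003,"az":0,"x":-0.1,"y":0.1,"z":2,"grip":4},{"ax":-0.002,"ay":-0.003,"az":0,"x":-0.1,"y":0.1,"z":4.5,"grip":4},{"ax":-0.002,"ay":-0.003,"az":0,"x":-0.1,"y":0.1,"z":5.5,"grip":4},{"ax":-0.002,"ay":-0.003,"az":0,"x":-0.1,"y":0.1,"z":5.8,"grip":4},{"ax":-0.002,"ay":-0.003,"az":0,"x":-0.1,"y":0.1,"z":5.8,"grip":4}]';python3 -m inch '[{"ax":0,"ay":0,"az":0,"x":0,"y":0,"z":0.3,"grip":4},{"ax":0,"ay":0,"az":0,"x":0,"y":0,"z":0.6,"grip":4},{"ax":0,"ay":0,"az":0,"x":0,"y":0,"z":0.9,"grip":4},{"ax":0,"ay":0,"az":0,"x":0,"y":0,"z":1.2,"grip":4}]'
```

```text
clock: 28.52
ee_pos: [0.5222, -0.2823, 0.1129]
ee_rot: [180.0, 0.1, 100.5]
wrist_force: [0.6, -0.3, -0.6]
gripper_width: 0.521
clock: 29.02
ee_pos: [0.5222, -0.2823, 0.1007]
ee_rot: [180.0, 0.0, 100.5]
wrist_force: [0.7, 0.6, -0.8]
gripper_width: 0.519
```

```bash
python3 -m inch '[{"ax":0,"ay":0,"az":0,"x":0,"y":0,"z":0.15,"grip":4},{"ax":0,"ay":0,"az":0,"x":0,"y":0,"z":0.3,"grip":4}]';python3 -m inch '[{"ax":0,"ay":0,"az":0,"x":0,"y":0,"z":0.1,"grip":4},{"ax":0,"ay":0,"az":0,"x":0,"y":0,"z":0.2,"grip":4}]'
```

```text
clock: 29.28
ee_pos: [0.5221, -0.2822, 0.0976]
ee_rot: [180.0, 0.0, 100.5]
wrist_force: [-0.4, 0.5, 2.5]
gripper_width: 0.515
clock: 29.52
ee_pos: [0.5224, -0.2825, 0.0971]
ee_rot: [179.9, 0.1, 100.5]
wrist_force: [-5.5, 3.4, 13.8]
gripper_width: 0.514
```

Cartridge 2 stops 4 mm into the lead-in with 14 N, where the first one passed freely, so it is swollen. I'll hold for one row, then withdraw.

```bash
python3 -m inch '[{"ax":0,"ay":0,"az":0,"x":0,"y":0,"z":0.05,"grip":4},{"ax":0,"ay":0,"az":0,"x":0,"y":0,"z":0.05,"grip":4}]'; python3 -m inch '[{"ax":0,"ay":0,"az":0,"x":0,"y":0,"z":-1,"grip":4},{"ax":0,"ay":0,"az":0,"x":0,"y":0,"z":-4,"grip":4},{"ax":0,"ay":0,"az":0,"x":0,"y":0,"z":-9,"grip":4},{"ax":0,"ay":0,"az":0,"x":0,"y":0,"z":-14.5,"grip":4},{"ax":0,"ay":0,"az":0,"x":0,"y":0,"z":-20,"grip":4}]'
python3 - <<'E'
import cv2
a=cv2.imread('pics/w4.png');cv2.imwrite('pics/w4z.png',cv2.resize(a[120:250,235:335],None,fx=4.5,fy=4.5,interpolation=cv2.INTER_CUBIC))
E
python3 go.py .46 -.2 .52 95
```

```text
clock: 29.78
ee_pos: [0.5224, -0.2826, 0.0974]
ee_rot: [179.9, 0.1, 100.5]
wrist_force: [-3.9, 2.2, 6.7]
gripper_width: 0.518
clock: 30.4
ee_pos: [0.522, -0.2822, 0.2995]
ee_rot: [179.9, 0.1, 100.5]
wrist_force: [0.3, -1.0, -0.1]
gripper_width: 0.515
t 30.4 pos [ 0.522  -0.2822  0.2995] rot [1.799e+02 1.000e-01 1.005e+02] F [ 0.3 -1.  -0.1] w 4.79
rows 3.89
1/5 [ 1.83 -0.91 -4.42] [0.    0.    0.019]
2/5 [ 3.67 -1.83 -8.83] [0.001 0.001 0.038]
3/5 [  5.5   -2.74 -13.25] [0.001 0.001 0.057]
4/5 [  7.33  -3.66 -17.66] [0.001 0.002 0.076]
5/5 [  9.16  -4.57 -22.08] [0.002 0.002 0.095]
```

View pics/w4z.png

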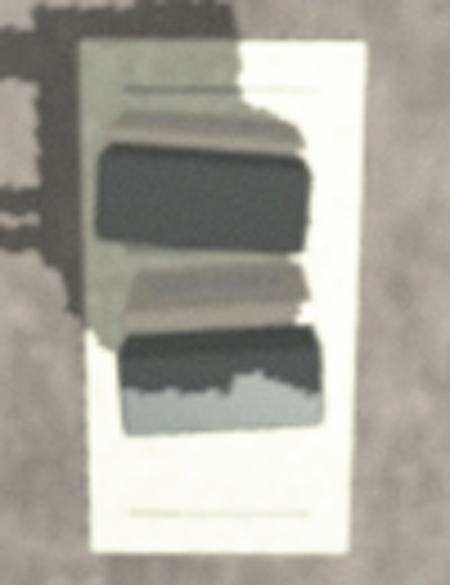

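The picture agrees: the second cartridge's white shoulder, (215,290), is visibly wider than the first's, (205,130). Off to the reject tray.

```bash
python3 -m inch '[{"ax":0,"ay":0,"az":0.02,"x":0,"y":-1,"z":-6,"grip":4},{"ax":0,"ay":0,"az":0.04,"x":1,"y":-2,"z":-12,"grip":4},{"ax":0,"ay":0,"az":0.06,"x":2,"y":-4,"z":-17.5,"grip":4},{"ax":0,"ay":0,"az":0.08,"x":4.5,"y":-6.5,"z":-21.5,"grip":4},{"ax":0,"ay":0,"az":0.1,"x":9.5,"y":-8.5,"z":-22.5,"grip":4}]'; python3 go.py .43 .1 .52 92
```

```text
clock: 31.02
ee_pos: [0.4201, -0.2042, 0.5275]
ee_rot: [179.7, 0.3, 94.6]
wrist_force: [1.0, 1.2, 0.1]
gripper_width: 0.517
t 31.02 pos [ 0.4201 -0.2042  0.5275] rot [179.7   0.3  94.6] F [1.  1.2 0.1] w 4.81
rows 4.87
1/5 [6.05 0.68 0.12] [0.001 0.001 0.009]
2/5 [12.1   1.36  0.25] [0.002 0.002 0.018]
3/5 [18.15  2.04  0.37] [0.004 0.003 0.027]
4/5 [24.2   2.72  0.49] [0.005 0.004 0.036]
5/5 [30.24  3.4   0.61] [0.006 0.005 0.045]
```

```bash
python3 -m inch '[{"ax":0,"ay":0,"az":0,"x":6,"y":0.5,"z":0,"grip":4},{"ax":0,"ay":0,"az":0.02,"x":12,"y":1,"z":0,"grip":4},{"ax":0,"ay":0,"az":0.03,"x":18,"y":1.5,"z":0,"grip":4},{"ax":0,"ay":0,"az":0.04,"x":24,"y":2,"z":0,"grip":4},{"ax":0,"ay":0,"az":0.045,"x":30,"y":2.5,"z":0,"grip":4}]'; python3 -m inch '[{"ax":0,"ay":0,"az":0,"x":5,"y":0,"z":2,"grip":4},{"ax":0,"ay":0,"az":0,"x":10,"y":0.4,"z":5.5,"grip":4},{"ax":0,"ay":0,"az":0,"x":15,"y":0.8,"z":9,"grip":4},{"ax":0,"ay":0,"az":0,"x":19,"y":1.2,"z":13.5,"grip":4},{"ax":0,"ay":0,"az":0,"x":20,"y":1.4,"z":19.5,"grip":4}]';python3 go.py .455 .30 .24 90
```

```text
clock: 31.65
ee_pos: [0.4207, 0.0988, 0.5267]
ee_rot: [179.5, 0.3, 92.0]
wrist_force: [1.0, -0.2, -1.1]
gripper_width: 0.515
clock: 32.28
ee_pos: [0.4294, 0.301, 0.3308]
ee_rot: [179.4, 0.2, 92.1]
wrist_force: [0.6, -0.6, -1.4]
gripper_width: 0.517
t 32.27 pos [0.4294 0.301  0.3308] rot [179.4   0.2  92.1] F [ 0.6 -0.6 -1.4] w 4.81
rows 1.51
1/5 [-0.03  0.49  1.82] [0.002 0.    0.007]
2/5 [-0.07  0.98  3.64] [0.004 0.001 0.015]
3/5 [-0.1   1.47  5.46] [0.006 0.001 0.022]
4/5 [-0.13  1.97  7.28] [0.009 0.002 0.03 ]
5/5 [-0.17  2.46  9.1 ] [0.011 0.002 0.037]
```

```bash
python3 -m inch '[{"ax":0.01,"ay":0,"az":0.02,"x":-0.1,"y":1,"z":4,"grip":4},{"ax":0.01,"ay":0,"az":0.037,"x":-0.1,"y":2.4,"z":8,"grip":4},{"ax":0.01,"ay":0,"az":0.037,"x":-0.1,"y":2.4,"z":9,"grip":4},{"ax":0.01,"ay":0,"az":0.037,"x":-0.1,"y":2.4,"z":9,"grip":4}]'; python3 tray.py pics/w10.png .459 .387;python3 go.py .459 .387 .12 90
```

```text
clock: 32.78
ee_pos: [0.4541, 0.3006, 0.2415]
ee_rot: [180.0, 0.1, 90.0]
wrist_force: [-0.0, -0.6, -0.3]
gripper_width: 0.517
1335 [array([0.4659, 0.3578]), array([0.1249, 0.088 ]), np.float64(88.6826)] [0.421 0.295] [0.511 0.42 ]
1335 [array([0.4659, 0.3578]), array([0.1249, 0.088 ]), np.float64(88.6826)] [0.421 0.295] [0.511 0.42 ]
t 32.83 pos [0.4546 0.301  0.2428] rot [1.799e+02 1.000e-01 9.000e+01] F [ 0.1 -0.5  0.5] w 4.78
rows 2.4
1/5 [1.72 0.08 2.45] [0. 0. 0.]
2/5 [3.45 0.16 4.91] [0.001 0.001 0.   ]
3/5 [5.17 0.25 7.36] [0.001 0.001 0.   ]
4/5 [6.9  0.33 9.82] [0.002 0.001 0.   ]
5/5 [ 8.62  0.41 12.27] [0.002 0.001 0.   ]
```

View pics/w10.png

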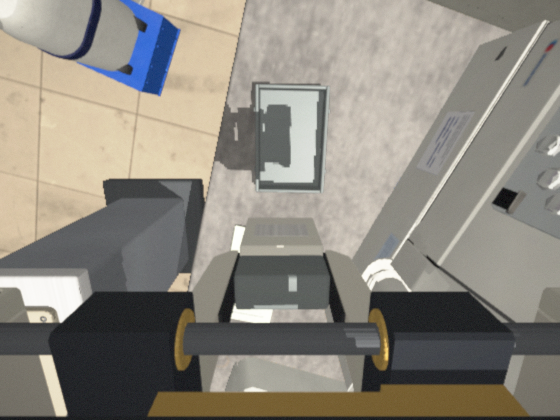

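The picture shows the whole reject tray, corners at about (255,85) and (325,192). It now measures 3 cm to the right of its first position, so I'll check with the corners and the top camera.

Run:
```python
from h import *
c=cam('wrist');P=plane(c,[(253,83),(327,85),(325,192),(257,192)],.032);print(P.round(3).tolist(),P.mean(0).round(4))
c=cam('top');p,d=capture('top');W=cloud(c,d)
cv2.imwrite('pics/t10.png',cv2.resize(p[150:250,60:240,::-1],None,fx=4.4,fy=4.4,interpolation=cv2.INTER_CUBIC))
m=(abs(W[...,0]-.46)<.09)&(abs(W[...,1]-.38)<.12)&(W[...,2]>.026)&(W[...,2]<.037)
T=W[m];print(len(T),cv2.minAreaRect(T[:,:2].astype(np.float32)))
f=np.load('top0.npz');W=cloud(c,f['d']);m=(abs(W[...,0]-.46)<.09)&(abs(W[...,1]-.38)<.12)&(W[...,2]>.026)&(W[...,2]<.037)
T=W[m];print(len(T),cv2.minAreaRect(T[:,:2].astype(np.float32)))
```

```text
[[0.423, 0.422, 0.032], [0.507, 0.42, 0.032], [0.511, 0.295, 0.032], [0.425, 0.295, 0.032]] [0.4667 0.3582 0.032 ]
103 ((0.46794649958610535, 0.3551945686340332), (0.12491891533136368, 0.0885118916630745), 82.39996337890625)
237 ((0.4604322910308838, 0.3927420973777771), (0.12932337820529938, 0.08644064515829086), 89.38811492919922)
```

View pics/t10.png

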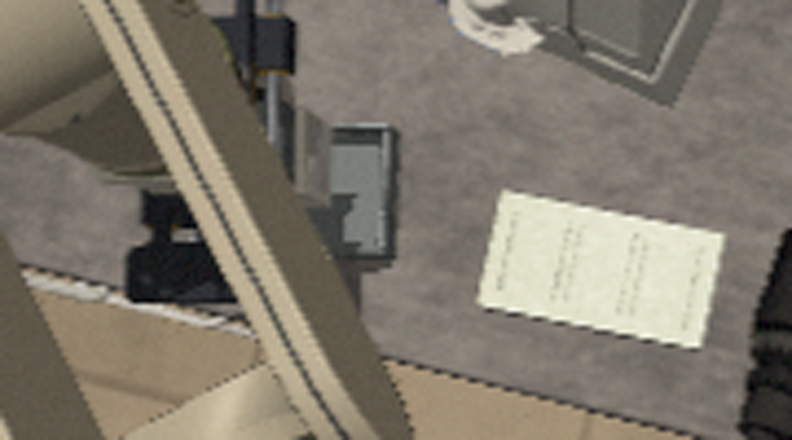

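Both agree: the reject tray is now at (0.4665, 0.358). The strip is empty. I'll place the cartridge at the tray's centre.

```bash
python3 go.py .4665 .358 .06 88.7; python3 -m inch '[{"ax":0,"ay":0,"az":0.01,"x":3,"y":0.6,"z":2,"grip":4},{"ax":0,"ay":0,"az":0.02,"x":5.5,"y":1.1,"z":6,"grip":4},{"ax":0,"ay":0,"az":0.023,"x":5.7,"y":1.2,"z":11,"grip":4},{"ax":0,"ay":0,"az":0.023,"x":5.7,"y":1.2,"z":14.5,"grip":4},{"ax":0,"ay":0,"az":0.023,"x":5.7,"y":1.2,"z":15.5,"grip":4}]';python3 go.py .4665 .358 .055 88.7
```

```text
t 32.88 pos [0.455  0.3011 0.2435] rot [179.8   0.   90. ] F [ 0.1  0.3 -0.6] w 4.81
rows 3.08
1/5 [1.14 0.22 3.67] [0.001 0.    0.005]
2/5 [2.28 0.43 7.34] [0.001 0.    0.009]
3/5 [ 3.42  0.65 11.01] [0.002 0.    0.014]
4/5 [ 4.56  0.87 14.68] [0.003 0.001 0.018]
5/5 [ 5.7   1.09 18.35] [0.004 0.001 0.023]
clock: 33.5
ee_pos: [0.4668, 0.3579, 0.0877]
ee_rot: [179.9, 0.1, 88.7]
wrist_force: [0.2, 0.3, 0.5]
gripper_width: 0.519
t 33.5 pos [0.4668 0.3579 0.0877] rot [1.799e+02 1.000e-01 8.870e+01] F [0.2 0.3 0.5] w 4.83
rows 0.52
1/5 [ 0.   -0.01  0.65] [0. 0. 0.]
2/5 [ 0.01 -0.02  1.31] [0.001 0.001 0.   ]
3/5 [ 0.01 -0.02  1.96] [0.001 0.001 0.   ]
4/5 [ 0.02 -0.03  2.62] [0.002 0.001 0.   ]
5/5 [ 0.02 -0.04  3.27] [0.002 0.002 0.001]
```

```bash
python3 -m inch '[{"ax":0,"ay":0,"az":0,"x":0,"y":0,"z":1.3,"grip":4},{"ax":0,"ay":0,"az":0,"x":0,"y":0,"z":2.3,"grip":4},{"ax":0,"ay":0,"az":0,"x":0,"y":0,"z":2.9,"grip":4},{"ax":0,"ay":0,"az":0,"x":0,"y":0,"z":3.1,"grip":4},{"ax":0,"ay":0,"az":0,"x":0,"y":0,"z":3.1,"grip":4}]';python3 -m inch '[{"ax":0,"ay":0,"az":0,"x":0,"y":0,"z":0.15,"grip":4},{"ax":0,"ay":0,"az":0,"x":0,"y":0,"z":0.25,"grip":4}]'
```

```text
clock: 34.12
ee_pos: [0.467, 0.3579, 0.057]
ee_rot: [179.9, 0.1, 88.7]
wrist_force: [-0.5, -1.1, -1.1]
gripper_width: 0.518
clock: 34.38
ee_pos: [0.4673, 0.358, 0.0547]
ee_rot: [179.8, 0.1, 88.7]
wrist_force: [-0.3, -0.1, -0.8]
gripper_width: 0.519
```

```bash
python3 -m inch '[{"ax":0,"ay":0,"az":0,"x":0,"y":0,"z":0.12,"grip":4},{"ax":0,"ay":0,"az":0,"x":0,"y":0,"z":0.12,"grip":4}]';python3 -m inch '[{"ax":0,"ay":0,"az":0,"x":0,"y":0,"z":0,"grip":5.4},{"ax":0,"ay":0,"az":0,"x":0,"y":0,"z":0,"grip":6.5},{"ax":0,"ay":0,"az":0,"x":0,"y":0,"z":0,"grip":7},{"ax":0,"ay":0,"az":0,"x":0,"y":0,"z":-3,"grip":7},{"ax":0,"ay":0,"az":0,"x":0,"y":0,"z":-8,"grip":7}]'; python3 -m inch '[{"ax":0,"ay":0,"az":0,"x":0,"y":0,"z":-4,"grip":7},{"ax":0,"ay":0,"az":0,"x":-3,"y":0,"z":-8,"grip":7},{"ax":0,"ay":0,"az":0,"x":-5.5,"y":0,"z":-12,"grip":7},{"ax":0,"ay":0,"az":0,"x":-6,"y":0,"z":-13,"grip":7},{"ax":0,"ay":0,"az":0,"x":-6,"y":0,"z":-13,"grip":7}]'; python3 tray.py pics/w11.png .4665 .358; python3 go.py .42 .1 .52 110
```

```text
clock: 34.62
ee_pos: [0.4673, 0.358, 0.0536]
ee_rot: [179.8, 0.1, 88.7]
wrist_force: [-0.2, 0.1, 0.2]
gripper_width: 0.515
clock: 35.25
ee_pos: [0.4654, 0.357, 0.132]
ee_rot: [-179.9, 0.2, 88.7]
wrist_force: [1.1, -0.3, -0.2]
gripper_width: 0.756
clock: 35.88
ee_pos: [0.4646, 0.2977, 0.2626]
ee_rot: [-180.0, 0.2, 88.7]
wrist_force: [0.3, 0.9, -1.0]
gripper_width: 0.756
1181 [array([0.466 , 0.3579]), array([0.1233, 0.0883]), np.float64(88.8896)] [0.421 0.295] [0.51 0.42]
1173 [array([0.466 , 0.3579]), array([0.1233, 0.0883]), np.float64(88.8896)] [0.421 0.295] [0.51 0.42]
t 35.92 pos [0.464  0.2978 0.2612] rot [-179.9    0.2   88.7] F [ 0.1 -0.1 -0.9] w 7.03
rows 5.26
1/5 [-4.   -0.8  -5.16] [-0.001  0.001 -0.074]
2/5 [ -7.99  -1.61 -10.32] [-0.001  0.001 -0.149]
3/5 [-11.99  -2.41 -15.48] [-0.002  0.002 -0.223]
4/5 [-15.98  -3.21 -20.63] [-0.002  0.003 -0.297]
5/5 [-19.98  -4.02 -25.79] [-0.003  0.004 -0.371]
```

View pics/w11.png

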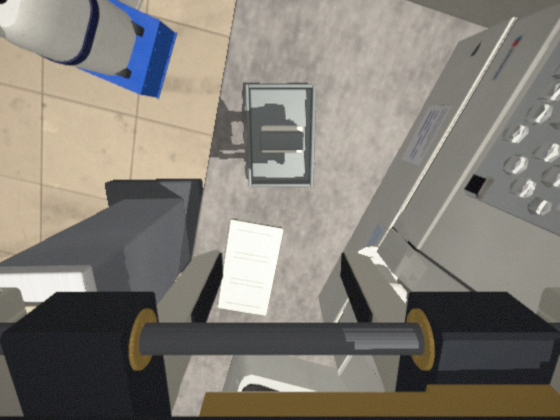

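The picture shows the cartridge standing in the reject tray at (283,138), and the strip is empty. Now back to the selector.

```bash
python3 -m inch '[{"ax":0,"ay":0,"az":0,"x":0,"y":-0.8,"z":-6,"grip":6},{"ax":0,"ay":0,"az":0,"x":0,"y":-1.6,"z":-12,"grip":6},{"ax":0,"ay":0,"az":0,"x":-2.5,"y":-2.4,"z":-17.5,"grip":6},{"ax":0,"ay":0,"az":0,"x":-6,"y":-3.2,"z":-22,"grip":6},{"ax":0,"ay":0,"az":0,"x":-11,"y":-4,"z":-25,"grip":6}]'; python3 go.py .43 -.12 .51 80
```

```text
clock: 36.55
ee_pos: [0.422, 0.1901, 0.5116]
ee_rot: [-179.8, 0.3, 88.9]
wrist_force: [1.2, -0.6, -0.2]
gripper_width: 0.644
t 36.55 pos [0.422  0.1901 0.5116] rot [-179.8    0.3   88.9] F [ 1.2 -0.6 -0.2] w 5.99
rows 4.96
1/5 [-6.2   0.28  0.06] [-0.001  0.001  0.031]
2/5 [-12.39   0.56   0.12] [-0.001  0.002  0.062]
3/5 [-18.59   0.84   0.17] [-0.002  0.003  0.093]
4/5 [-24.79   1.12   0.23] [-0.003  0.004  0.124]
5/5 [-30.99   1.4    0.29] [-0.004  0.005  0.155]
```

```bash
python3 -m inch '[{"ax":0,"ay":0,"az":0.03,"x":-6,"y":0.3,"z":0,"grip":5},{"ax":0,"ay":0,"az":0.06,"x":-12,"y":0.6,"z":0,"grip":5},{"ax":0,"ay":0,"az":0.09,"x":-18,"y":0.8,"z":0,"grip":5},{"ax":0,"ay":0,"az":0.12,"x":-24,"y":1.1,"z":0,"grip":5},{"ax":0,"ay":0,"az":0.155,"x":-30,"y":1.4,"z":0,"grip":5}]'; python3 go.py .5415 -.39 .4 70.4
```

```text
clock: 37.17
ee_pos: [0.4305, -0.1116, 0.5107]
ee_rot: [-179.6, 0.2, 80.0]
wrist_force: [1.2, -0.7, -0.3]
gripper_width: 0.538
t 37.17 pos [ 0.4305 -0.1116  0.5107] rot [-179.6    0.2   80. ] F [ 1.2 -0.7 -0.3] w 5.01
rows 5.11
1/5 [-5.09  3.17  2.21] [-0.001  0.001  0.034]
2/5 [-10.18   6.34   4.43] [-0.002  0.002  0.067]
3/5 [-15.27   9.5    6.64] [-0.004  0.003  0.101]
4/5 [-20.36  12.67   8.86] [-0.005  0.004  0.134]
5/5 [-25.44  15.84  11.07] [-0.006  0.005  0.168]
```

```bash
python3 -m inch '[{"ax":0,"ay":0,"az":0.03,"x":-5.2,"y":3,"z":0,"grip":5},{"ax":0,"ay":0,"az":0.07,"x":-10.4,"y":6.2,"z":0,"grip":5},{"ax":0,"ay":0,"az":0.1,"x":-15.6,"y":9.5,"z":0.5,"grip":5},{"ax":0,"ay":0,"az":0.13,"x":-20.5,"y":12.8,"z":3,"grip":5},{"ax":-0.006,"ay":0.005,"az":0.168,"x":-25.4,"y":15.8,"z":5,"grip":5}]'; python3 -m inch '[{"ax":0,"ay":0,"az":0,"x":0,"y":0,"z":6,"grip":5},{"ax":0,"ay":0,"az":0,"x":0,"y":0,"z":12,"grip":5},{"ax":0,"ay":0,"az":0,"x":0,"y":0,"z":18,"grip":5},{"ax":0,"ay":0,"az":0,"x":0,"y":0,"z":24,"grip":5},{"ax":0,"ay":0,"az":0,"x":0,"y":0,"z":29,"grip":5}]'; python3 -m inch '[{"ax":0,"ay":0,"az":0,"x":0,"y":0,"z":3,"grip":5},{"ax":0,"ay":0,"az":0,"x":0,"y":0,"z":4.5,"grip":5},{"ax":0,"ay":0,"az":0,"x":0,"y":0,"z":5,"grip":5},{"ax":0,"ay":0,"az":0,"x":0,"y":0,"z":5,"grip":5}]'
python3 - <<'E'
from h import *
c=cam('wrist');p,d=capture('wrist');cv2.imwrite('pics/w12.png',p[:,:,::-1]);W=cloud(c,d)
m=(abs(W[...,0]-.541)<.045)&(abs(W[...,1]+.39)<.04)&(W[...,2]>.045)&(W[...,2]<.065)
T=W[m];print(len(T),T.mean(0),cv2.minAreaRect(T[:,:2].astype(np.float32)))
E
python3 go.py .5415 -.39 .032 70.4
```

```text
clock: 37.8
ee_pos: [0.5431, -0.3905, 0.4567]
ee_rot: [-179.8, -0.1, 70.4]
wrist_force: [-0.2, 0.4, 0.4]
gripper_width: 0.539
clock: 38.42
ee_pos: [0.5413, -0.3873, 0.1606]
ee_rot: [-179.5, -0.3, 70.4]
wrist_force: [0.9, 0.1, -0.7]
gripper_width: 0.537
clock: 38.92
ee_pos: [0.5417, -0.3873, 0.1116]
ee_rot: [-179.6, -0.2, 70.4]
wrist_force: [-0.7, 0.0, -0.1]
gripper_width: 0.533
1104 [ 0.54369031 -0.38772221  0.05369564] ((0.5428706407546997, -0.38974636793136597), (0.048012930899858475, 0.014804018661379814), 70.8451919555664)
t 38.98 pos [ 0.5419 -0.3877  0.1124] rot [-179.6   -0.2   70.4] F [-0.5  0.3  0.5] w 4.97
rows 1.29
1/5 [-0.05  0.02  1.61] [-0.001 -0.001  0.   ]
2/5 [-0.11  0.04  3.21] [-0.003 -0.001  0.   ]
3/5 [-0.16  0.06  4.82] [-0.004 -0.002  0.   ]
4/5 [-0.21  0.07  6.43] [-0.005 -0.003  0.   ]
5/5 [-0.26  0.09  8.03] [-0.007 -0.004  0.001]
```

```bash
python3 -m inch '[{"ax":0,"ay":0,"az":0,"x":-0.1,"y":0.1,"z":3.5,"grip":5},{"ax":-0.006,"ay":-0.004,"az":0,"x":-0.22,"y":0.13,"z":6.5,"grip":4},{"ax":-0.006,"ay":-0.004,"az":0,"x":-0.22,"y":0.13,"z":7.7,"grip":4},{"ax":-0.006,"ay":-0.004,"az":0,"x":-0.22,"y":0.13,"z":8,"grip":4},{"ax":-0.006,"ay":-0.004,"az":0,"x":-0.22,"y":0.13,"z":8,"grip":4}]'; python3 go.py .5418 -.3898 .032 70.4
```

```text
clock: 39.6
ee_pos: [0.5429, -0.3904, 0.034]
ee_rot: [179.9, 0.1, 70.4]
wrist_force: [0.4, 0.1, -0.5]
gripper_width: 0.43
t 39.6 pos [ 0.5429 -0.3904  0.034 ] rot [1.799e+02 1.000e-01 7.040e+01] F [ 0.4  0.1 -0.5] w 4.0
rows 0.04
1/5 [ 0.   -0.02  0.04] [0. 0. 0.]
2/5 [ 0.01 -0.05  0.08] [0.001 0.    0.   ]
3/5 [ 0.01 -0.07  0.12] [0.001 0.001 0.   ]
4/5 [ 0.02 -0.1   0.16] [0.001 0.001 0.   ]
5/5 [ 0.02 -0.12  0.2 ] [0.001 0.001 0.001]
```

```bash
python3 -m inch '[{"ax":0,"ay":0,"az":0,"x":0,"y":-0.1,"z":0.2,"grip":2.5},{"ax":0,"ay":0,"az":0,"x":0,"y":-0.1,"z":0.2,"grip":1},{"ax":0,"ay":0,"az":0,"x":0,"y":-0.1,"z":0.2,"grip":1},{"ax":0,"ay":0,"az":0,"x":0,"y":-0.1,"z":0.2,"grip":1},{"ax":0,"ay":0,"az":0,"x":0,"y":-0.1,"z":0.2,"grip":1}]' 25; python3 -m inch '[{"ax":0,"ay":0,"az":-0.16,"x":0,"y":0,"z":0,"grip":1},{"ax":0,"ay":0,"az":-0.32,"x":0,"y":0,"z":0,"grip":1},{"ax":0,"ay":0,"az":-0.48,"x":0,"y":0,"z":0,"grip":1},{"ax":0,"ay":0,"az":-0.64,"x":0,"y":0,"z":0,"grip":1}]'; python3 -m inch '[{"ax":0,"ay":0,"az":-0.16,"x":0,"y":0,"z":0,"grip":1},{"ax":0,"ay":0,"az":-0.32,"x":0,"y":0,"z":0,"grip":1},{"ax":0,"ay":0,"az":-0.48,"x":0,"y":0,"z":0,"grip":1},{"ax":0,"ay":0,"az":-0.64,"x":0,"y":0,"z":0,"grip":1}]'; python3 go.py .5418 -.3898 .032 190.4
```

```text
clock: 40.22
ee_pos: [0.542, -0.3902, 0.0324]
ee_rot: [179.9, 0.1, 70.4]
wrist_force: [-1.6, 1.9, 4.3]
gripper_width: 0.16
clock: 40.72
ee_pos: [0.5421, -0.39, 0.0324]
ee_rot: [180.0, 0.1, 107.4]
wrist_force: [-0.2, 1.3, 2.2]
gripper_width: 0.163
clock: 41.22
ee_pos: [0.5421, -0.39, 0.0324]
ee_rot: [-180.0, 0.1, 144.3]
wrist_force: [-1.3, 1.3, 1.6]
gripper_width: 0.159
t 41.23 pos [ 0.5421 -0.39    0.0324] rot [-1.800e+02  1.000e-01  1.443e+02] F [-1.3  1.3  1.6] w 1.48
rows 4.3
1/5 [0.01 0.   0.01] [-0.     0.    -0.161]
2/5 [0.01 0.   0.02] [-0.     0.001 -0.322]
3/5 [0.02 0.   0.02] [-0.001  0.001 -0.482]
4/5 [0.03 0.   0.03] [-0.001  0.001 -0.643]
5/5 [0.04 0.   0.04] [-0.001  0.002 -0.804]
```

```bash
python3 -m inch '[{"ax":0,"ay":0,"az":-0.16,"x":0,"y":0,"z":0,"grip":1},{"ax":0,"ay":0,"az":-0.32,"x":0,"y":0,"z":0,"grip":1},{"ax":0,"ay":0,"az":-0.48,"x":0,"y":0,"z":0,"grip":1},{"ax":0,"ay":0,"az":-0.64,"x":0,"y":0,"z":0,"grip":1},{"ax":0,"ay":0,"az":-0.74,"x":0,"y":0,"z":0,"grip":1}]'; python3 go.py .5418 -.3898 .032 190.4|head -1; python3 -m inch '[{"ax":0,"ay":0,"az":-0.05,"x":0,"y":0,"z":0,"grip":1},{"ax":0,"ay":0,"az":-0.07,"x":0,"y":0,"z":0,"grip":1}]'; python3 -c "
from cell import sensors;s=sensors.sense();print(s['ft_torque'],s['qpos'][5])"
```

```text
clock: 41.85
ee_pos: [0.5421, -0.39, 0.0324]
ee_rot: [-179.9, 0.1, -173.0]
wrist_force: [-1.0, 0.5, 2.6]
gripper_width: 0.159
t 41.85 pos [ 0.5421 -0.39    0.0324] rot [-1.799e+02  1.000e-01 -1.730e+02] F [-1.   0.5  2.6] w 1.48
clock: 42.1
ee_pos: [0.542, -0.39, 0.0324]
ee_rot: [-179.9, 0.1, -169.0]
wrist_force: [-0.8, -0.5, 2.5]
gripper_width: 0.161
[ 0.15182372  0.16498152 -0.13838175] -141.15404844481057
```

```bash
python3 -m inch '[{"ax":0,"ay":0,"az":0,"x":0,"y":0,"z":0,"grip":4},{"ax":0,"ay":0,"az":0,"x":0,"y":0,"z":0,"grip":4},{"ax":0,"ay":0,"az":0,"x":0,"y":0,"z":-4,"grip":4},{"ax":0,"ay":0,"az":0,"x":0,"y":0,"z":-9,"grip":5},{"ax":0,"ay":0,"az":0,"x":0,"y":0,"z":-9,"grip":5}]'
cat > knob.py <<'E'
import sys;from h import *
c=cam('wrist');p,d=capture('wrist');cv2.imwrite(sys.argv[1],p[:,:,::-1]);W=cloud(c,d)
m=(abs(W[...,0]-.541)<.045)&(abs(W[...,1]+.39)<.04)&(W[...,2]>.045)&(W[...,2]<.065)
T=W[m];print(len(T),T.mean(0),cv2.minAreaRect(T[:,:2].astype(np.float32)))
E
python3 knob.py pics/w13.png
```

```text
clock: 42.72
ee_pos: [0.5448, -0.3922, 0.1286]
ee_rot: [-179.5, 0.4, -169.0]
wrist_force: [0.0, 0.0, 0.1]
gripper_width: 0.53
1018 [ 0.53988625 -0.39050571  0.05358646] ((0.5414958000183105, -0.3899892568588257), (0.04768449068069458, 0.014836238697171211), 10.994481086730957)
```

View pics/w13.png

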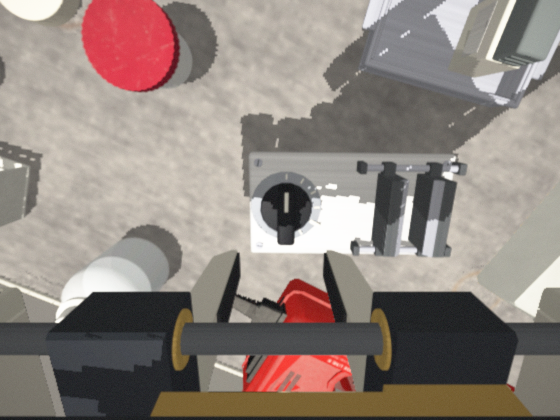

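The bar is at yaw 11°, parallel to the plate, with the pointer at (286,203) on the first mark, so the selector is at its end stop. I'll raise the arm and do a last check.

```bash
python3 -m inch '[{"ax":0,"ay":0,"az":0,"x":0,"y":0,"z":-5,"grip":5},{"ax":0,"ay":0,"az":0,"x":0,"y":0,"z":-10,"grip":5},{"ax":0,"ay":0,"az":0,"x":0,"y":0,"z":-16,"grip":5},{"ax":0,"ay":0,"az":0,"x":2,"y":0,"z":-20,"grip":5},{"ax":0,"ay":0,"az":0,"x":2,"y":0,"z":-20,"grip":5}]'
python3 - <<'E'
from h import *
p,d=capture('wrist');cv2.imwrite('pics/w14.png',p[:,:,::-1])
p,d=capture('top');cv2.imwrite('pics/t14.png',p[:,:,::-1])
f=np.load('top0.npz');c=cam('top');W0=cloud(c,f['d']);W=cloud(c,d)
for n,x,y,z in(('cup',.435,-.513,.06),('drop',.243,-.344,.04)):
  for w in(W0,W):
    m=(abs(w[...,0]-x)<.05)&(abs(w[...,1]-y)<.05)&(w[...,2]>z);print(n,m.sum(),w[m].mean(0).round(3) if m.any() else None)
for n,x,y in(('pass',.374,-.287),('rej',.466,.358)):
  m=(abs(W[...,0]-x)<.05)&(abs(W[...,1]-y)<.06)&(W[...,2]>.06);print(n,m.sum(),w[m].mean(0).round(3) if m.any() else None)
  m=(abs(W[...,0]-x)<.08)&(abs(W[...,1]-y)<.1)&(W[...,2]>.026)&(W[...,2]<.037);T=W[m];print(len(T),cv2.minAreaRect(T[:,:2].astype(np.float32)))
E
```

```text
clock: 43.4
ee_pos: [0.5231, -0.3954, 0.3293]
ee_rot: [-179.4, 0.5, -169.1]
wrist_force: [1.0, 1.2, -0.5]
gripper_width: 0.539
cup 388 [ 0.435 -0.514  0.067]
cup 13 [ 0.454 -0.494  0.066]
drop 51 [ 0.244 -0.346  0.055]
drop 0 None
pass 2897 [ 0.361 -0.279  0.714]
5 ((0.4183600842952728, -0.2252558469772339), (0.002011762000620365, 0.007870589382946491), 44.15041732788086)
rej 175 [0.465 0.355 0.08 ]
277 ((0.4647512435913086, 0.35885146260261536), (0.12706823647022247, 0.08951915800571442), 88.5911865234375)
```

View pics/t14.png

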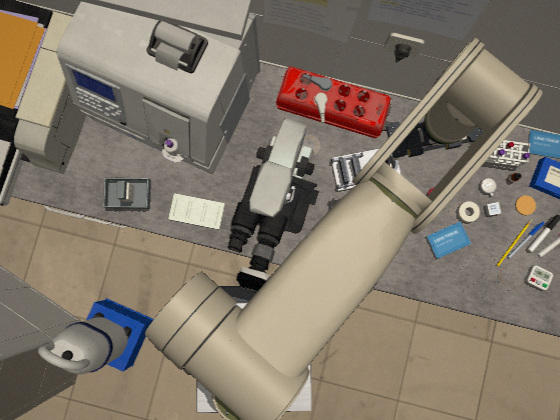

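View pics/w14.png

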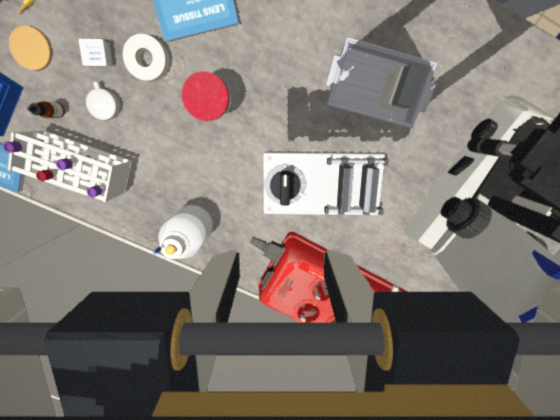

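The wrist picture shows the cartridge standing in the pass tray at (403,88), the cup at (205,95) and the selector at its stop. The top picture shows the reject cartridge centred in its tray at (125,192). I'll check the dropper bottle with the scene camera, then hand in.

Run:
```python
from h import *
p,d=capture('scene');cv2.imwrite('pics/s15.png',cv2.resize(p[180:330,280:460,::-1],None,fx=4,fy=4))
W=cloud(cam('scene'),d)
for n,x,y,z in(('cup',.435,-.513,.06),('drop',.243,-.344,.04),('passcart',.375,-.262,.07)):
    m=(abs(W[...,0]-x)<.05)&(abs(W[...,1]-y)<.05)&(W[...,2]>z)&(W[...,2]<.1);print(n,m.sum(),W[m].mean(0).round(3) if m.any() else None)
```

```text
cup 314 [ 0.431 -0.516  0.067]
drop 70 [ 0.24  -0.351  0.053]
passcart 116 [ 0.369 -0.264  0.081]
```

View pics/s15.png

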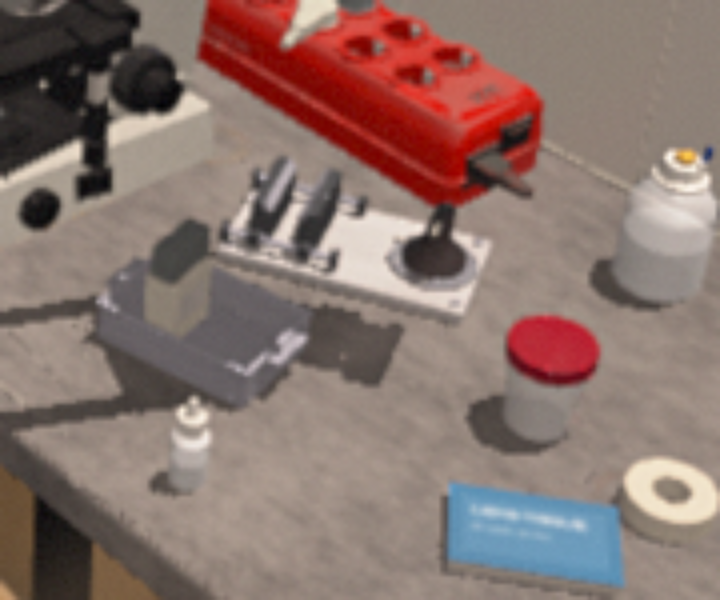

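The picture shows the pass cartridge standing in its tray at (178,275). The dropper bottle at (190,450) and the cup at (550,375) are upright in their places. Handing in.

```bash
python3 -c "
from cell import env;print(env.sign_off())"
```

```text
the job is handed in; nothing more can be done
None
```

The job is done and handed in at about 43.5 s on the robot's clock; it reports no verdict. I turned the selector to the long mark and tried both cartridges, left to right. I then turned the selector back to its end stop.

- **Place 1:** this cartridge slid about 28 mm into the slot with no measurable force, so it is sound. It stands in the pass tray.
- **Place 2:** this cartridge stopped about 4 mm into the mouth at about 14 N, so it is swollen. It stands in the reject tray.
- **Place 3:** this place was empty. The task text was contradictory about how many cartridges to expect, but the images showed only these two, and the strip is now empty.

**Last checks:**
- Both cartridges stand inside their trays.
- The selector bar measured 11° against the plate's roughly 10.5°, which is about 0 rad, with the pointer on the first mark.
- The cup and dropper bottle are upright. By the scene camera they are within 4–8 mm of their first top-view positions, which is about the difference between the two cameras.
- The arm was clear of everything.

**What disagreed:** the reject tray was about 3 cm from its first measured position when I arrived. I measured it again before placing. At the start the knob sat about 10° off its end-stop mark, and I left it aligned with that mark. In the last top-camera picture the arm hid the cup, dropper bottle and pass tray, so I checked those with the wrist and scene cameras.

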